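Rake dropped link plates from under a low shelf and set the magnifier to inspect them

ROBOT

A 6-joint arm with a two-finger parallel gripper is mounted at the origin on the work surface. World frame = base frame: x ahead of the robot, y to its left, z up, the work surface at z = 0. Lengths are in m, angles in rad, forces in N, time in s.
With the tool pointing down it reaches from about 0.325 to 0.9 m from the base axis. Payload 6.1 kg.
Tool frame: the origin (TCP) lies midway between the tips of the shut fingers; the grasp point (between the pads) lies 19 mm behind it (arm.grasp_offset is the distance from the TCP to the grasp point, in m); z points along the fingers, y is the line along which they close (so a half turn about z gives the same grasp; the last joint's range is limited). The gripper opens to 85 mm and grips with 20 to 120 N. Pads are 22 mm wide; open, the fingers measure 114 mm over their backs; the gripper's body (76 mm by 85 mm) begins 54 mm behind the grasp point. The pads swing forward as they close: fully open they stand 13 mm farther back than shut.
Start: joints at [-1.345, 0.22, 1.526, -0, 1.395, -0.126], TCP at [0.215, -0.587, 0.231] pointing down, gripper open.
Joint ranges: [-2.98, 2.98], [-0.91, 2.08], [0.09, 2.57], [-1.24, 4.39], [0.2, 2.65], [-2.68, 2.68]. Speed limits (rad/s): [2.57, 2.57, 3.01, 3.14, 3.14, 3.14].

INTERFACE

Orientations are given as [roll, pitch, yaw] about the fixed x, y, z axes, in that order (R = Rz(yaw) Ry(pitch) Rx(roll)).
In Python, from cell import arm, vision gives the robot as it stands.
- The arm moves only by the shell command python3 -m pendant 'ROWS'. ROWS is JSON, a list of rows, each an object with "slide": the shift along the tool's x, y, z in mm, a list of three; "rotation": the turn, a rotation vector about the tool's x, y, z in rad, a list of three; "fingers": the finger opening in mm, from 0 to 85.4. In form: [{"slide": [tx, ty, tz], "rotation": [rx, ry, rz], "fingers": fingers}, ...]. A call has 1 to 20 rows; each row shifts and turns the commanded pose from where the row before left it, along the tool's axes as they then stand; what a row does not reach is not made up. A row lasts 1/8 s, in which the tool goes at most 62.5 mm and 10.7 degrees, less where a joint would pass 70% of its speed; a pose out of reach is approached as far as the arm can. A call with a gripper value outside its range is refused whole. The fingers move at their own pace and stop on an object; the grip force is fixed at half the most. Time passes only in rows, so rows that do not move let the fingers close. It gives the time, the measured TCP pose, the force, the opening and the grip force at its end, in the units of the state.
- arm.state(): the state, without advancing time (a new reading comes with each control period).
- vision.snapshot(name): name is "scene" or "top" or "wrist"; returns the picture (480x640x3 uint8, red, green, blue); there is no depth.
- vision.camera_model(name): a dict with "intrinsics" (3x3 intrinsics, pixels), "k1" (the pictures are not rectified: a ray, as slopes to the right and down, at radius r is drawn at 1 + k1 r^2 times it, then the intrinsics apply), "R" (3x3) and "t" (3): a world point X has camera coordinates R X + t. Camera axes: x right, y down, z forward; pixel columns grow to the right and rows downward; lengths in m; the calibration is good to about 2 mm. A picture is of the moment at which its call begins: read the wrist's pose just before it. camera_model takes no time and is no camera call; for the wrist camera it gives the pose at the moment of the call.
- arm.finish_job(): hands the job in; it is judged then, once.
The state is a dict: "t": time; "joint_positions": joint angles; "joint_velocities": joint speeds; "effort": joint torques, N m; "eef_pos": TCP position; "tcp_rot": TCP orientation; "wrist_force": force on the tool from outside, world axes, zero at the start; "ft_torque": the same for the moment, N m; "gripper_width": opening from 0.0 (shut) to 1.0 (fully open); "finger_force": force on a finger pad.
Only numpy, scipy, OpenCV 4.12 (cv2) and the standard library are available. Lean on these libraries where they do the work, as an engineer would, in place of code of your own. Each camera call takes 0.05 s, during which the arm holds its last target. There are 200 camera calls.

TASK

Some link plates have dropped under the low clear shelf: use the flat probe, not your fingers, to drag every one of them wholly out from under its front edge. Then lay them all flat, on the white inspection pad side by side and, once they are all there, swing the bench magnifier round until its lens is centred over the middle of the pad and tilt the lens level. Put the probe back standing along the middle of its black rubber mat, and leave the bottle, the cup and the screwdriver where they are.

Things in the scene. Friction and masses are not known exactly. Their poses are not given: they have to be found in the camera images.
- shelf: fixed low shelf: clear deck 200 deep (x) x 340 mm wide (y), underside 55, top 61 mm above the table; two posts at the rear corners (x 80 to 100, |y| 140 to 170 mm), a 12 mm high rail on the table along the back (x from 90 mm), open at front and sides; small devices on the deck's rear half, to 126 mm high. Origin: on the table below the deck's centre; front edge at x = -100 mm, x away from the robot
- probe: loose flat probe, 130 g, stands by itself on foot and lip: black foot 30 (x) x 40 (y) x 20 mm with an upright grip 22 (x) x 16 (y) mm up to z = 81 mm (pinch across y from above); a flat steel strip 26 mm wide, z 13 to 17, runs from it along +x to a turned-down lip 60 mm wide (y), 5 mm thick, at x = 180, z 0 to 17 mm. Origin: underside of the foot, below the grip. Weight mostly in the foot. Starts on the mat
- probe_mid (a point): point of the probe at x = 90 mm, half way between grip and lip, at its underside
- mat: fixed black rubber mat 280 (x) x 130 (y) x 3 mm, the probe's place. Origin: centre of its underside
- link_a: one of up to three identical black moulded link plates (None if absent): flat block 66 long (x) x 34 wide (y) x 14 mm thick with two flush steel bushes; about 50 g. Starts flat on the table under the shelf. Origin: centre of its underside; z up. Can be taken across its 34 mm width from above; either face may lie up
- link_b: one of up to three identical black moulded link plates (None if absent): flat block 66 long (x) x 34 wide (y) x 14 mm thick with two flush steel bushes; about 50 g. Starts flat on the table under the shelf. Origin: centre of its underside; z up. Can be taken across its 34 mm width from above; either face may lie up
- link_c: one of up to three identical black moulded link plates (None if absent): flat block 66 long (x) x 34 wide (y) x 14 mm thick with two flush steel bushes; about 50 g. Starts flat on the table under the shelf. Origin: centre of its underside; z up. Can be taken across its 34 mm width from above; either face may lie up
- mid_a (a point): centre of that link plate, at half its thickness (7 mm above its underside)
- mid_b (a point): centre of that link plate, at half its thickness (7 mm above its underside)
- mid_c (a point): centre of that link plate, at half its thickness (7 mm above its underside)
- pad: fixed white inspection pad 170 (x) x 240 (y) x 4 mm on the table. Origin: centre of its underside; z up
- column (a point): swivel axis of the bench magnifier (its fixed stand is a round base 150 mm in diameter with a column 26 mm thick), 200 mm above the table; the arm, a bar 16 x 16 mm, runs level from here towards the lens, 200 mm away
- post (a point): top of an upright round grip post, 16 mm diameter, on the magnifier's arm 90 mm from the swivel axis; the post stands from the arm's top (208 mm above the table) up to this point (250 mm). Pinch it from above and follow the arc to swing the arm; takes about 2.5 N; the arm stays where it is left
- lens (a point): centre of the magnifier's lens, 200 mm above the table, at the arm's end on the tilt axis; round white frame of 134 mm diameter; z is the lens's own axis, vertical when level
- tab (a point): middle of the top face of a flat white tab 36 x 44 x 8 mm at the lens frame's edge, 90 mm from the tilt axis; it is the raised one at the start. Pushing it down with closed fingers (about 1.5 N) tilts the lens towards level; its top face is then 204 mm above the table. The lens stays where it is left
- tab2 (a point): the same on the like tab at the frame's other edge, low at the start
- mag_swivel (a joint): swivel of the magnifier's arm about the vertical through column, rad, grows anticlockwise from above, range -1.7 to 0.7; about 0 points the lens at the pad, stiff by friction
- mag_tilt (a joint): tilt of the lens about the arm's length, rad, 0 = level, positive = tab raised; range -1.1 to 1.1, stiff by friction
- oil: bystander: white bottle, 48 mm diameter, 120 mm high; origin at its foot
- cup: bystander: steel cup, 70 mm diameter, 80 mm high; origin at its foot
- driver: bystander: screwdriver with black handle lying on the table, about 200 mm long

How it is judged:
On the way, in this order (a step that is already met when the one before it is completed fails the run):
1. every link plate present is out from under the shelf: its centre at least 25 mm in front of the deck's front edge (x of each of link_a, link_b, link_c in the frame of shelf below -0.125 m), for 0.2 s.
2. every link plate present lies flat on the pad (x of link_a in the frame of pad between -0.085 and 0.085 m and y of link_a in the frame of pad between -0.12 and 0.12 m and z of mid_a in the frame of pad between 0.004 and 0.017 m and (angle between link_a's own z axis and vertical below 0.15 rad or angle between link_a's own z axis and vertical above 2.99 rad) and linear speed of each of link_a, link_b, link_c below 0.03 m/s and x of link_b in the frame of pad between -0.085 and 0.085 m and y of link_b in the frame of pad between -0.12 and 0.12 m and z of mid_b in the frame of pad between 0.004 and 0.017 m and (angle between link_b's own z axis and vertical below 0.15 rad or angle between link_b's own z axis and vertical above 2.99 rad) and x of link_c in the frame of pad between -0.085 and 0.085 m and y of link_c in the frame of pad between -0.12 and 0.12 m and z of mid_c in the frame of pad between 0.004 and 0.017 m and (angle between link_c's own z axis and vertical below 0.15 rad or angle between link_c's own z axis and vertical above 2.99 rad)), for 0.2 s.
3. the lens is over the pad's centre (30 mm) and level (0.1 rad) (horizontal distance between lens and pad below 0.03 m and angle between lens's own z axis and vertical below 0.1 rad), for 0.2 s.
At the end, for the whole second after the job is handed in: Every link plate present rests flat (0.15 rad) on the pad, centre over the pad; lens centre within 30 mm (plan view) of the pad's centre and level within 0.1 rad; probe stands on its mat, midpoint within 50 mm of the mat's centre, along it within 0.35 rad; all at rest (all of step 2 and all of step 3 and horizontal distance between probe_mid and mat below 0.05 m and angle between the x axis of probe and the x axis of mat, either way round below 0.35 rad and angle between probe's own z axis and vertical below 0.08 rad and height (world z) of probe below 0.012 m and velocity of joint mag_swivel between -0.05 and 0.05 rad/s and velocity of joint mag_tilt between -0.05 and 0.05 rad/s and linear speed of probe below 0.03 m/s); the robot touches nothing.
It fails at once if the fingers touch a link plate while its centre is still under the deck (the probe must bring it out) ((contact force between the fingers and link_a above 0.5 N and x of link_a in the frame of shelf between -0.1 and 0.1 m and y of link_a in the frame of shelf between -0.17 and 0.17 m and height (world z) of link_a below 0.05 m) or (contact force between the fingers and link_b above 0.5 N and x of link_b in the frame of shelf between -0.1 and 0.1 m and y of link_b in the frame of shelf between -0.17 and 0.17 m and height (world z) of link_b below 0.05 m) or (contact force between the fingers and link_c above 0.5 N and x of link_c in the frame of shelf between -0.1 and 0.1 m and y of link_c in the frame of shelf between -0.17 and 0.17 m and height (world z) of link_c below 0.05 m)).
It fails at once if the bottle, the cup or the screwdriver is moved by more than 40 mm (distance of any of oil, cup, driver from where it was at the start of the episode above 0.04 m).
Of link_a, link_b, link_c only 2 to 3 are there at a start; the rules pass over those that are not, and their reading is None.
At some moment in a run one of link_a, link_b, link_c, probe may be knocked a few centimetres aside while the robot is not near it.
Once in a run the grip may slacken for a moment while it holds something.
It also fails if it takes over 210 s, if anything falls off the work surface, if the arm or the gripper's body presses on something with over 40 N, if the wrist force passes 120 N, or if a joint passes its speed limit or range.

## Working session

There is one attempt and no reset: what is moved stays moved. The work goes in short steps, Python scripts to look and compute and a shell command to move; the robot and the scene stay as the last step left them, time stands still between calls to the robot, and variables do not carry over. Pictures are saved under pics/ and viewed, at most 14 in all, crops included, and the job is handed in when it is done.

```bash
ls; mkdir -p pics
cat > h.py <<'E'
import numpy as np, cv2
from cell import arm, vision
def snap(n,f=None):
    m=vision.camera_model(n); im=vision.snapshot(n)
    if f: cv2.imwrite('pics/'+f,im[:,:,::-1])
    return im,m
def ray(m,u,v):
    K=np.array(m['intrinsics']);R=np.array(m['R']);t=np.array(m['t'])
    x=(u-K[0,2])/K[0,0];y=(v-K[1,2])/K[1,1]
    a,b=x,y
    for _ in range(20):
        s=1+m['k1']*(a*a+b*b);a,b=x/s,y/s
    return -R.T@t, R.T@np.array([a,b,1])
def pt(m,u,v,z):
    c,d=ray(m,u,v); return (c+d*(z-c[2])/d[2])
def px(m,X):
    K=np.array(m['intrinsics']);p=np.array(m['R'])@np.array(X)+np.array(m['t'])
    a,b=p[:2]/p[2];s=1+m['k1']*(a*a+b*b)
    return np.array([K[0,0]*a*s+K[0,2],K[1,1]*b*s+K[1,2]])
E
python3 - <<'E'
from h import *
for n in('top','scene','wrist'):
    i,m=snap(n,n+'0.png'); print(n,np.round(-np.array(m['R']).T@np.array(m['t']),3),np.round(np.array(m['R'])[2],2))
print(arm.state())
E
```

```text
pics
top [ 0.424 -0.01   1.29 ] [ 0.09 -0.   -1.  ]
scene [1.028 0.603 0.88 ] [-0.48 -0.56 -0.68]
wrist [ 0.283 -0.561  0.374] [-0.27 -0.1  -0.96]
{'t': 0.15, 'joint_positions': array([-1.34513835e+00,  2.21074905e-01,  1.52735713e+00, -3.00642534e-05,
        1.39470325e+00, -1.26117211e-01]), 'joint_velocities': array([-0.00116537, -0.00129017, -0.00246333, -0.00161748,  0.00126736,
        0.0005404 ]), 'effort': array([ 9.55998185e-04, -4.97482896e+01, -3.89902711e+01, -9.03829255e-05,
        7.18381445e-03,  2.00582667e-05]), 'eef_pos': array([ 0.21522326, -0.58627016,  0.23042734]), 'tcp_rot': array([-3.14005855e+00, -1.64680943e-04,  3.51780352e-01]), 'wrist_force': array([-0.10410517, -0.571167  , -0.21383887]), 'ft_torque': array([-0.02065476,  0.03279862,  0.01955715]), 'finger_force': 0.0, 'gripper_width': 0.9991772991349189}
```

View pics/top0.png

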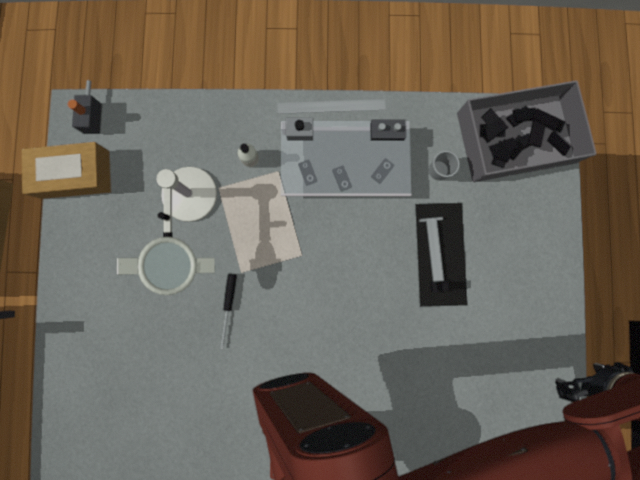

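View pics/scene0.png

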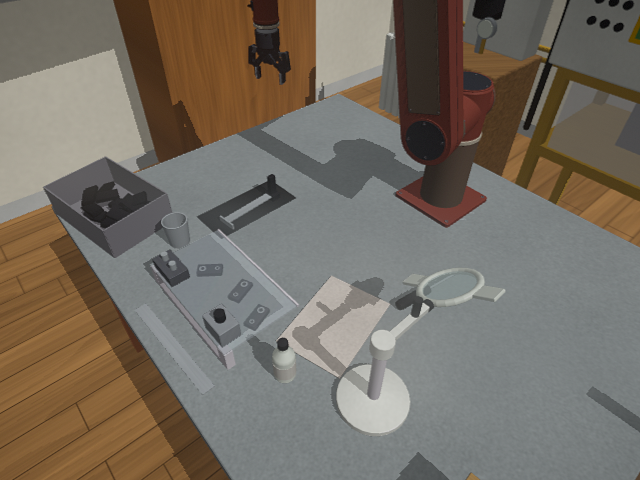

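The top view shows three link plates under the deck at about (308,172), (342,178) and (383,170). The probe is on the mat with its grip near (445,288) and lip near (431,219). I'll enlarge it for precision.

Run:
```python
from h import *
i,m=snap('top')
c=cv2.resize(i[105:315,215:480],None,fx=3,fy=2.8,interpolation=cv2.INTER_CUBIC)
c=cv2.resize(i[110:310,215:475],None,fx=3,fy=3,interpolation=cv2.INTER_CUBIC)
cv2.imwrite('pics/c1.png',np.clip(c[:,:,::-1]*1.4,0,255))
```

```text
[ WARN:0@0.423] global loadsave.cpp:1063 imwrite_ Unsupported depth image for selected encoder is fallbacked to CV_8U.
```

View pics/c1.png

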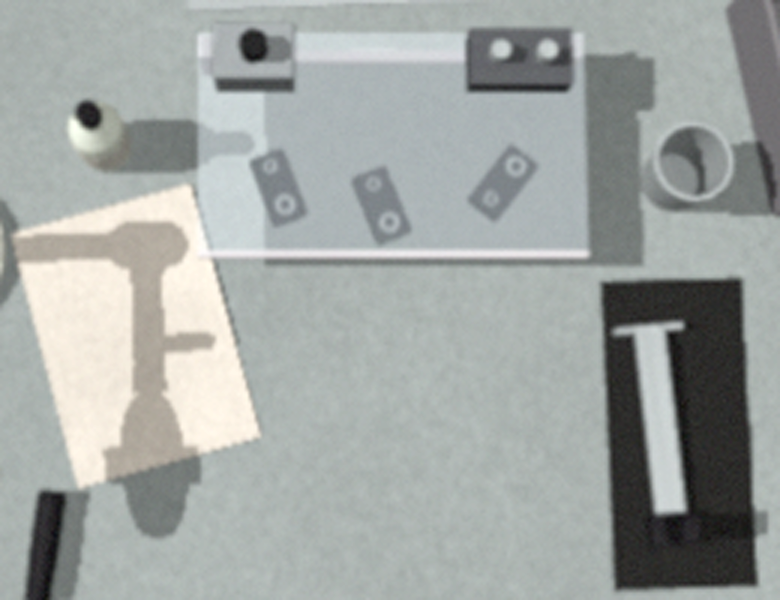

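Run:
```python
from h import *
m=vision.camera_model('top')
P=lambda x,y,z: pt(m,215+x/3-.33,110+y/3-.33,z)
def s(n,*a): print(n,np.round(P(*a)[:2],4))
for n,a,b in(('l1',(270,166),(285,204)),('l2',(373,184),(389,222)),('l3',(516,166),(491,199))):
    p,q=P(*a,.014),P(*b,.014);d=p-q;print(n,np.round((p+q)[:2]/2,4),np.degrees(np.arctan2(d[1],d[0])),np.linalg.norm(d))
s('sFL',199,254,.061);s('sFR',588,254,.061);s('sBL',199,36,.061);s('sBR',584,36,.061)
for c in((602,283),(741,279),(757,582),(616,588)): s('mat',*c,.003)
for c in((190,183),(260,437),(80,488),(16,235)): s('pad',*c,.004)
s('lipL',613,331,.017);s('lipR',684,324,.017);s('foot base',670,514,.017)
s('strip0',650,326,.017)
s('oil',95,140,.05);s('cup',693,162,.08);s('drv',50,492,.02)
Q=lambda n,u,v,z: print(n,np.round(pt(m,u,v,z)[:2],4))
Q('grip top',445,287,.085)
Q('base',189,194,.01);Q('colTop',166,178,.215);Q('lens',167,265,.2);Q('tabL',127,266,.25);Q('tabR',205,266,.15);Q('postTop',163,216,.25)
Q('drvtip',224,346,.003)
```

```text
l1 [0.7105 0.0138] 21.89601853548464 0.03758206629186611
l2 [ 0.695 -0.08 ] 22.85014152061482 0.03772333213631326
l3 [ 0.7153 -0.1911] -36.58921635502588 0.03834521960547435
sFL [0.6383 0.0802]
sFR [ 0.6422 -0.2579]
sBL [0.8332 0.0839]
sBR [ 0.8377 -0.2565]
mat [ 0.626  -0.2822]
mat [ 0.6314 -0.4099]
mat [ 0.3571 -0.4202]
mat [ 0.3511 -0.2927]
pad [0.7138 0.0938]
pad [0.4828 0.0268]
pad [0.4353 0.1873]
pad [0.6641 0.2515]
lipL [ 0.5805 -0.2887]
lipR [ 0.5875 -0.353 ]
foot base [ 0.4174 -0.3383]
strip0 [ 0.5854 -0.3222]
oil [0.7413 0.1748]
cup [ 0.7207 -0.3462]
drv [0.4313 0.2114]
grip top [ 0.4028 -0.3385]
base [0.6458 0.3345]
colTop [0.6469 0.3339]
lens [0.4481 0.3283]
tabL [0.4436 0.4013]
tabR [0.448  0.2522]
postTop [0.5546 0.3258]
drvtip [0.2392 0.2295]
```

The three links, shelf front (x≈0.640), mat, pad and probe are located: grip ≈(0.404,-0.338), yaw ≈0.09. Next I move above the grip.

```bash
cat >> h.py <<'E'
def go(x=None,y=None,z=None,yaw=None):
    "remaining move in tool axes (mm), rotation first"
    s=arm.state();p=s['eef_pos'];w=s['tcp_rot'][2]
    d=np.array([0 if x is None else x-p[0],0 if y is None else y-p[1],0 if z is None else z-p[2]])*1e3
    yw=w if yaw is None else yaw
    print('rotz',round(-(yw-w),3),'slide',np.round([np.cos(yw)*d[0]+np.sin(yw)*d[1],np.sin(yw)*d[0]-np.cos(yw)*d[1],-d[2]],1),'at',np.round(p,4),np.round(s['tcp_rot'],3),'F',np.round(s['wrist_force'],1),'g',round(s['gripper_width']*85.4,1),round(s['finger_force'],1),'t',round(s['t'],1))
E
python3 -m pendant '[{"slide":[0,0,0],"rotation":[0,0,0.131],"fingers":60},{"slide":[0,0,0],"rotation":[0,0,0.131],"fingers":60},{"slide":[0,0,0],"rotation":[0,0,0],"fingers":60}]'; python3 -c "
from h import *
go(.404,-.3375,.16,.09)"
```

```text
t: 0.57
eef_pos: [0.2153, -0.5866, 0.231]
tcp_rot: [-3.141, 0.0, 0.091]
wrist_force: [0.1, -0.2, 0.0]
gripper_width: 0.704
finger_force: 0.0
rotz 0.001 slide [ 210.3 -231.1   71. ] at [ 0.2153 -0.5866  0.231 ] [-3.141  0.     0.091] F [ 0.1 -0.2  0. ] g 60.1 0.0 t 0.6
```

```bash
python3 -m pendant '[{"slide":[35,-38.5,8],"rotation":[0,0,0],"fingers":50},{"slide":[35,-38.5,8],"rotation":[0,0,0],"fingers":50},{"slide":[35,-38.5,8],"rotation":[0,0,0],"fingers":50},{"slide":[35,-38.5,8],"rotation":[0,0,0],"fingers":50},{"slide":[35,-38.5,8],"rotation":[0,0,0],"fingers":50},{"slide":[35,-38.5,8],"rotation":[0,0,0],"fingers":50},{"slide":[0,0,0],"rotation":[0,0,0],"fingers":50},{"slide":[0,0,0],"rotation":[0,0,0],"fingers":50}]'; python3 -c "
from h import *
go(.404,-.3375,.16,.09)
i,m=snap('wrist','w1.png')"
```

```text
t: 1.58
eef_pos: [0.4038, -0.338, 0.1835]
tcp_rot: [3.141, 0.0, 0.092]
wrist_force: [-1.3, 0.4, -0.3]
gripper_width: 0.591
finger_force: 0.0
rotz 0.002 slide [ 0.3 -0.5 23.5] at [ 0.4038 -0.338   0.1835] [3.141 0.    0.092] F [-1.3  0.4 -0.3] g 50.5 0.0 t 1.6
```

View pics/w1.png

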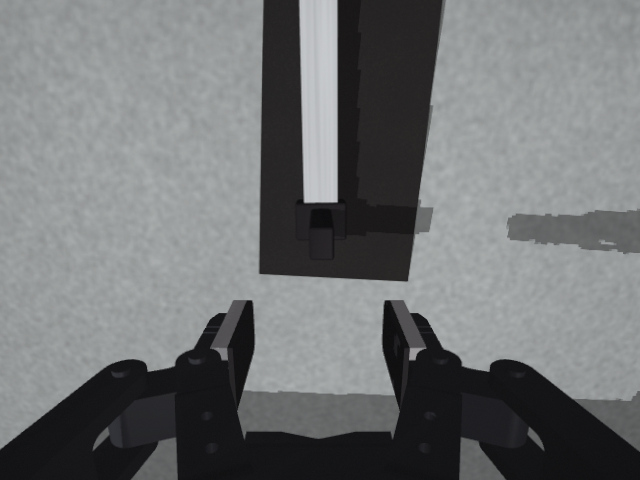

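The picture shows the grip's top face at about columns 309–334, rows 228–258, with the strip running up the image.

```bash
python3 -c "
from h import *
m=vision.camera_model('wrist')
print(pt(m,321,243,.084),pt(m,309,243,.084),pt(m,334,243,.084),pt(m,321,228,.084),pt(m,321,258,.084))
a,b=pt(m,320,203,.02),pt(m,317,0,.02);print(a,b,np.arctan2((b-a)[1],(b-a)[0]))
q=pt(m,320,203,.02)
go(.403,-.338,.036,.09)"
```

```text
[ 0.40485375 -0.34039234  0.084     ] [ 0.40416108 -0.3327942   0.084     ] [ 0.40560431 -0.34862447  0.084     ] [ 0.41464064 -0.33947699  0.084     ] [ 0.39484533 -0.34132861  0.084     ]
[ 0.41851221 -0.3388402   0.02      ] [ 0.55931467 -0.3237179   0.02      ] 0.10699076729022532
rotz 0.001 slide [ -0.5  -0.6 147.6] at [ 0.4036 -0.3386  0.1836] [ 3.141 -0.     0.091] F [-0.1 -1.   0.4] g 49.9 0.0 t 1.6
```

```bash
python3 -m pendant '[{"slide":[1,1.5,25],"rotation":[0,0,-0.012],"fingers":50},{"slide":[0,0,35],"rotation":[0,0,0],"fingers":50},{"slide":[0,0,35],"rotation":[0,0,0],"fingers":50},{"slide":[0,0,30],"rotation":[0,0,0],"fingers":50},{"slide":[0,0,22],"rotation":[0,0,0],"fingers":50},{"slide":[0,0,0],"rotation":[0,0,0],"fingers":50},{"slide":[0,0,0],"rotation":[0,0,0],"fingers":8},{"slide":[0,0,0],"rotation":[0,0,0],"fingers":8},{"slide":[0,0,0],"rotation":[0,0,0],"fingers":8},{"slide":[0,0,0],"rotation":[0,0,0],"fingers":8},{"slide":[0,0,0],"rotation":[0,0,0],"fingers":8},{"slide":[0,0,0],"rotation":[0,0,0],"fingers":8},{"slide":[0,0,0],"rotation":[0,0,0],"fingers":8}]'; python3 -c "
from h import *
go()"
```

```text
t: 3.25
eef_pos: [0.4055, -0.3404, 0.0378]
tcp_rot: [3.139, -0.001, 0.102]
wrist_force: [-2.8, -1.4, 5.7]
gripper_width: 0.181
finger_force: 62.1
rotz -0.0 slide [ 0.  0. -0.] at [ 0.4055 -0.3404  0.0378] [ 3.139e+00 -1.000e-03  1.020e-01] F [-2.8 -1.4  5.7] g 15.4 62.1 t 3.2
```

```bash
python3 -m pendant '[{"slide":[0,0,-15],"rotation":[0,0,0],"fingers":8},{"slide":[0,0,-15],"rotation":[0,0,0.045],"fingers":8},{"slide":[0,0,0],"rotation":[0,0,0.047],"fingers":8},{"slide":[10,-36,0],"rotation":[0,0,0],"fingers":8},{"slide":[10,-36,0],"rotation":[0,0,0],"fingers":8},{"slide":[10,-36,0],"rotation":[0,0,0],"fingers":8},{"slide":[3,-36,10],"rotation":[0,0,0],"fingers":8},{"slide":[0,0,0],"rotation":[0,0,0],"fingers":8},{"slide":[0,0,0],"rotation":[0,0,0],"fingers":8}]'; python3 -c "
from h import *
go(.59,-.197,.057,.01)
snap('scene','s1.png');snap('top','t1.png')
im=cv2.imread('pics/s1.png')[180:360,120:360];cv2.imwrite('pics/s1c.png',cv2.resize(im,None,fx=3,fy=3))"
```

```text
t: 4.38
eef_pos: [0.4369, -0.1952, 0.057]
tcp_rot: [3.141, -0.001, 0.011]
wrist_force: [-0.1, -0.6, -1.7]
gripper_width: 0.178
finger_force: 61.2
rotz 0.001 slide [153.1   3.3  -0. ] at [ 0.4369 -0.1952  0.057 ] [ 3.141e+00 -1.000e-03  1.100e-02] F [-0.1 -0.6 -1.7] g 15.2 61.2 t 4.4
```

View pics/s1c.png

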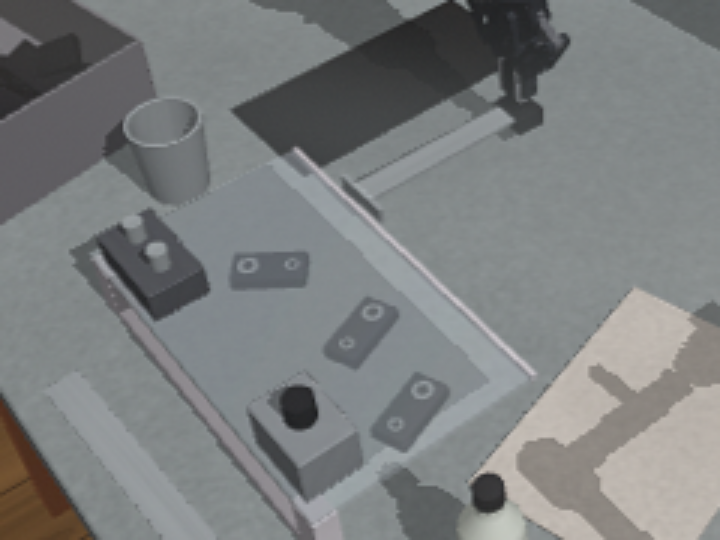

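The probe hangs level in front of the front edge, below deck height, with the links unmoved. I push it in over the right-hand link.

```bash
python3 -m pendant '[{"slide":[25,3,0],"rotation":[0,0,0],"fingers":8},{"slide":[26,0,0],"rotation":[0,0,0],"fingers":8},{"slide":[26,0,0],"rotation":[0,0,0],"fingers":8},{"slide":[26,0,0],"rotation":[0,0,0],"fingers":8},{"slide":[26,0,0],"rotation":[0,0,0],"fingers":8},{"slide":[25,0,0],"rotation":[0,0,0],"fingers":8},{"slide":[0,0,0],"rotation":[0,0,0],"fingers":8},{"slide":[0,0,9],"rotation":[0,0,0],"fingers":8},{"slide":[0,0,9],"rotation":[0,0,0],"fingers":8},{"slide":[0,0,0],"rotation":[0,0,0],"fingers":8}]'; python3 -c "
from h import *
go(.425,-.197,.039,.01)
i,m=snap('top')
c=cv2.resize(i[110:310,215:475],None,fx=3,fy=3,interpolation=cv2.INTER_CUBIC)
cv2.imwrite('pics/c2.png',c[:,:,::-1])"
```

```text
t: 5.72
eef_pos: [0.5891, -0.1962, 0.0369]
tcp_rot: [-3.141, 0.002, 0.009]
wrist_force: [0.3, 0.3, -1.3]
gripper_width: 0.183
finger_force: 61.3
rotz -0.001 slide [-164.1   -0.8   -2.1] at [ 0.5891 -0.1962  0.0369] [-3.141e+00  2.000e-03  9.000e-03] F [ 0.3  0.3 -1.3] g 15.6 61.3 t 5.7
```

View pics/c2.png

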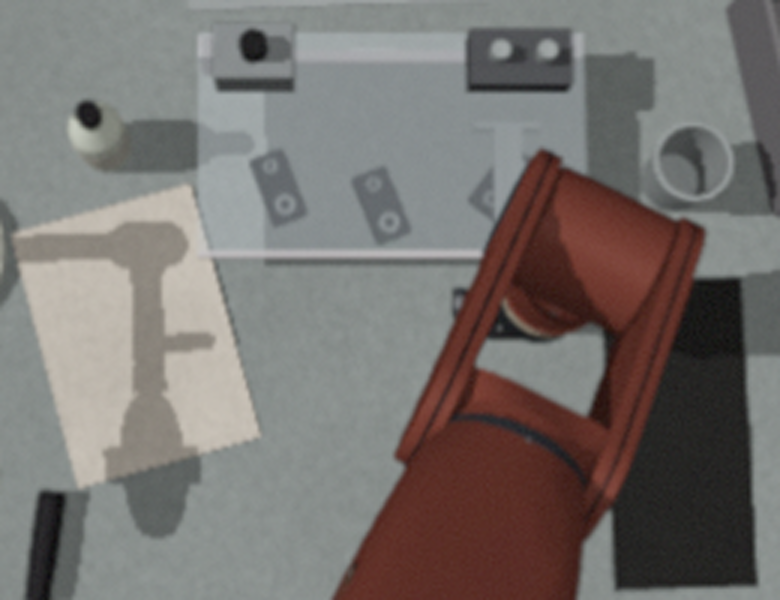

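Lip (row 126) is behind link (top corner at row 146). I drag it out.

```bash
python3 -m pendant '[{"slide":[-8,0,-1.5],"rotation":[0,0,0],"fingers":8},{"slide":[-10,0,0],"rotation":[0,0,0],"fingers":8},{"slide":[-12,0,0],"rotation":[0,0,0],"fingers":8},{"slide":[-12,0,0],"rotation":[0,0,0],"fingers":8},{"slide":[-12,0,0],"rotation":[0,0,0],"fingers":8},{"slide":[-12,0,0],"rotation":[0,0,0],"fingers":8},{"slide":[-12,0,0],"rotation":[0,0,0],"fingers":8},{"slide":[-12,0,0],"rotation":[0,0,0],"fingers":8},{"slide":[-12,0,0],"rotation":[0,0,0],"fingers":8},{"slide":[-12,0,0],"rotation":[0,0,0],"fingers":8},{"slide":[-12,0,0],"rotation":[0,0,0],"fingers":8},{"slide":[-12,0,0],"rotation":[0,0,0],"fingers":8},{"slide":[-12,0,0],"rotation":[0,0,0],"fingers":8},{"slide":[-12,0,0],"rotation":[0,0,0],"fingers":8},{"slide":[-10,0,0],"rotation":[0,0,0],"fingers":8},{"slide":[0,0,0],"rotation":[0,0,0],"fingers":8}]'; python3 -c "
from h import *
go(.42,-.197,.039,.01)
i,m=snap('top')
c=cv2.resize(i[110:310,215:475],None,fx=3,fy=3,interpolation=cv2.INTER_CUBIC)
cv2.imwrite('pics/c3.png',c[:,:,::-1])"
```

```text
t: 7.78
eef_pos: [0.4178, -0.198, 0.0397]
tcp_rot: [-3.141, 0.0, 0.009]
wrist_force: [-0.3, -0.3, -1.0]
gripper_width: 0.177
finger_force: 61.2
rotz -0.001 slide [ 2.2 -1.   0.7] at [ 0.4178 -0.198   0.0397] [-3.141  0.     0.009] F [-0.3 -0.3 -1. ] g 15.1 61.2 t 7.8
```

View pics/c3.png

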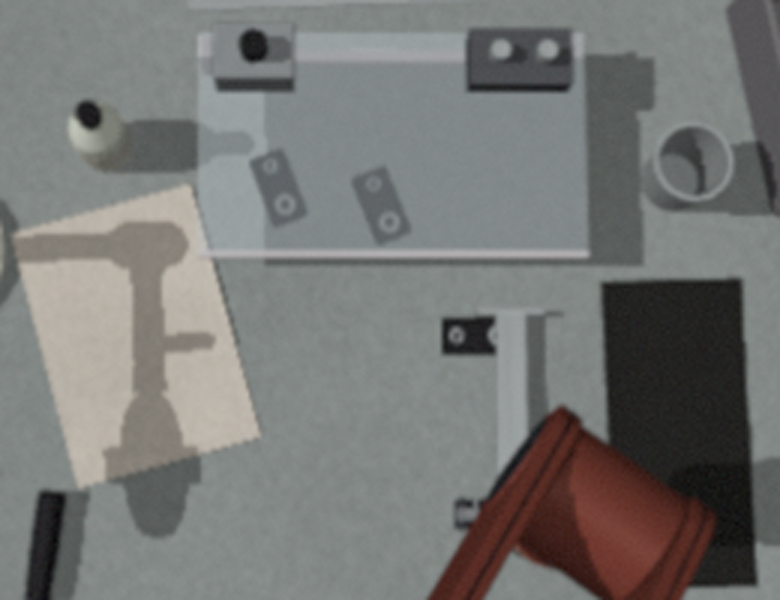

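The link came out broadside, centre near crop (470,336), well in front of the edge. Next is the middle link.

```bash
python3 -m pendant '[{"slide":[4,0,0],"rotation":[0,0,0],"fingers":8},{"slide":[0,0,-10],"rotation":[0,0,0],"fingers":8},{"slide":[0,0,-10],"rotation":[0,0,0],"fingers":8},{"slide":[0,0,0],"rotation":[0,0,0],"fingers":8},{"slide":[0,-37,0],"rotation":[0,0,0],"fingers":8},{"slide":[0,-37,0],"rotation":[0,0,0],"fingers":8},{"slide":[0,-37,0],"rotation":[0,0,0],"fingers":8},{"slide":[25,0,0],"rotation":[0,0,0],"fingers":8},{"slide":[26,0,0],"rotation":[0,0,0],"fingers":8},{"slide":[26,0,0],"rotation":[0,0,0],"fingers":8},{"slide":[26,0,0],"rotation":[0,0,0],"fingers":8},{"slide":[26,0,0],"rotation":[0,0,0],"fingers":8},{"slide":[24,0,0],"rotation":[0,0,0],"fingers":8},{"slide":[0,0,0],"rotation":[0,0,0],"fingers":8},{"slide":[0,0,10],"rotation":[0,0,0],"fingers":8},{"slide":[0,0,10],"rotation":[0,0,0],"fingers":8},{"slide":[0,0,0],"rotation":[0,0,0],"fingers":8}]'; python3 -c "
from h import *
go(.42,-.087,.039,.01)"
```

```text
t: 9.95
eef_pos: [0.5725, -0.0852, 0.038]
tcp_rot: [-3.141, 0.003, 0.01]
wrist_force: [-0.0, 0.5, -1.6]
gripper_width: 0.177
finger_force: 63.0
rotz -0.0 slide [-152.5    0.3   -1. ] at [ 0.5725 -0.0852  0.038 ] [-3.141e+00  3.000e-03  1.000e-02] F [-0.   0.5 -1.6] g 15.1 63.0 t 9.9
```

```bash
python3 -m pendant '[{"slide":[-8,0,-1],"rotation":[0,0,0],"fingers":8},{"slide":[-10,0,0],"rotation":[0,0,0],"fingers":8},{"slide":[-12,0,0],"rotation":[0,0,0],"fingers":8},{"slide":[-12,0,0],"rotation":[0,0,0],"fingers":8},{"slide":[-12,0,0],"rotation":[0,0,0],"fingers":8},{"slide":[-12,0,0],"rotation":[0,0,0],"fingers":8},{"slide":[-12,0,0],"rotation":[0,0,0],"fingers":8},{"slide":[-12,0,0],"rotation":[0,0,0],"fingers":8},{"slide":[-12,0,0],"rotation":[0,0,0],"fingers":8},{"slide":[-12,0,0],"rotation":[0,0,0],"fingers":8},{"slide":[-12,0,0],"rotation":[0,0,0],"fingers":8},{"slide":[-12,0,0],"rotation":[0,0,0],"fingers":8},{"slide":[-10,0,0],"rotation":[0,0,0],"fingers":8},{"slide":[0,0,0],"rotation":[0,0,0],"fingers":8}]'; python3 -c "
from h import *
go(.42,-.087,.039,.01)
i,m=snap('top')
c=cv2.resize(i[110:310,215:475],None,fx=3,fy=3,interpolation=cv2.INTER_CUBIC)
cv2.imwrite('pics/c4.png',c[:,:,::-1])"
```

```text
t: 11.7
eef_pos: [0.4256, -0.0869, 0.0406]
tcp_rot: [-3.141, 0.001, 0.009]
wrist_force: [-0.1, 0.1, -1.0]
gripper_width: 0.181
finger_force: 63.1
rotz -0.001 slide [-5.6  0.1  1.6] at [ 0.4256 -0.0869  0.0406] [-3.141e+00  1.000e-03  9.000e-03] F [-0.1  0.1 -1. ] g 15.4 63.1 t 11.7
```

View pics/c4.png

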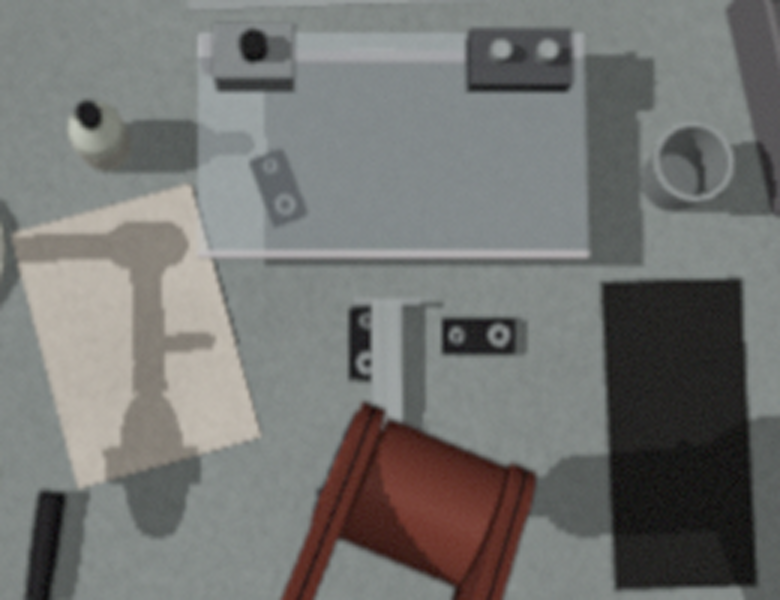

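The second link is out lengthwise near crop (367,343). Third link next.

```bash
python3 -m pendant '[{"slide":[4,0,0],"rotation":[0,0,0],"fingers":8},{"slide":[0,0,-10],"rotation":[0,0,0],"fingers":8},{"slide":[0,0,-10],"rotation":[0,0,0],"fingers":8},{"slide":[0,0,0],"rotation":[0,0,0],"fingers":8},{"slide":[0,-30,0],"rotation":[0,0,0],"fingers":8},{"slide":[0,-30,0],"rotation":[0,0,0],"fingers":8},{"slide":[0,-29,0],"rotation":[0,0,0],"fingers":8},{"slide":[26,0,0],"rotation":[0,0,0],"fingers":8},{"slide":[26,0,0],"rotation":[0,0,0],"fingers":8},{"slide":[26,0,0],"rotation":[0,0,0],"fingers":8},{"slide":[26,0,0],"rotation":[0,0,0],"fingers":8},{"slide":[26,0,0],"rotation":[0,0,0],"fingers":8},{"slide":[27,0,0],"rotation":[0,0,0],"fingers":8},{"slide":[0,0,0],"rotation":[0,0,0],"fingers":8},{"slide":[0,0,10],"rotation":[0,0,0],"fingers":8},{"slide":[0,0,11],"rotation":[0,0,0],"fingers":8},{"slide":[0,0,0],"rotation":[0,0,0],"fingers":8}]'; python3 -c "
from h import *
go(.42,.003,.04,.01)"; python3 -m pendant '[{"slide":[-8,0,-1],"rotation":[0,0,0],"fingers":8},{"slide":[-10,0,0],"rotation":[0,0,0],"fingers":8},{"slide":[-12,0,0],"rotation":[0,0,0],"fingers":8},{"slide":[-12,0,0],"rotation":[0,0,0],"fingers":8},{"slide":[-12,0,0],"rotation":[0,0,0],"fingers":8},{"slide":[-12,0,0],"rotation":[0,0,0],"fingers":8},{"slide":[-12,0,0],"rotation":[0,0,0],"fingers":8},{"slide":[-12,0,0],"rotation":[0,0,0],"fingers":8},{"slide":[-12,0,0],"rotation":[0,0,0],"fingers":8},{"slide":[-12,0,0],"rotation":[0,0,0],"fingers":8},{"slide":[-12,0,0],"rotation":[0,0,0],"fingers":8},{"slide":[-12,0,0],"rotation":[0,0,0],"fingers":8},{"slide":[-12,0,0],"rotation":[0,0,0],"fingers":8},{"slide":[-10,0,0],"rotation":[0,0,0],"fingers":8},{"slide":[0,0,0],"rotation":[0,0,0],"fingers":8}]'; python3 -c "
from h import *
go(.42,.003,.04,.01)
i,m=snap('top')
c=cv2.resize(i[110:310,215:475],None,fx=3,fy=3,interpolation=cv2.INTER_CUBIC)
cv2.imwrite('pics/c5.png',c[:,:,::-1])"
```

```text
t: 13.88
eef_pos: [0.5845, 0.0038, 0.0379]
tcp_rot: [-3.141, 0.004, 0.01]
wrist_force: [0.3, 0.7, -1.8]
gripper_width: 0.183
finger_force: 63.0
rotz -0.0 slide [-164.5   -0.9   -2.1] at [0.5845 0.0038 0.0379] [-3.141  0.004  0.01 ] F [ 0.3  0.7 -1.8] g 15.6 63.0 t 13.9
t: 15.75
eef_pos: [0.4257, 0.0021, 0.0406]
tcp_rot: [-3.141, 0.001, 0.01]
wrist_force: [0.5, 0.5, -1.0]
gripper_width: 0.178
finger_force: 63.0
rotz -0.0 slide [-5.7 -1.   0.6] at [0.4257 0.0021 0.0406] [-3.141e+00  1.000e-03  1.000e-02] F [ 0.5  0.5 -1. ] g 15.2 63.0 t 15.8
```

View pics/c5.png

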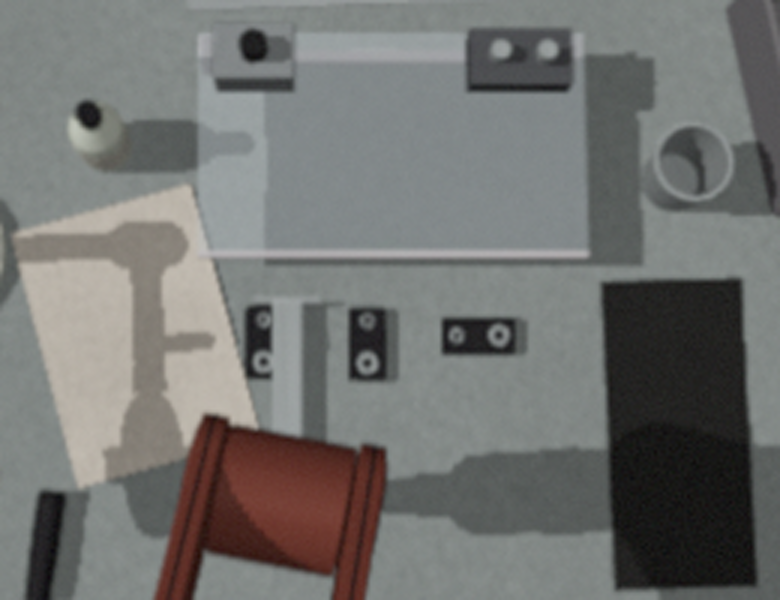

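All three links are out, with the first near crop (260,342) beside the pad. I return the probe to the mat.

```bash
python3 -m pendant '[{"slide":[4,0,0],"rotation":[0,0,0],"fingers":8},{"slide":[0,0,-15],"rotation":[0,0,0],"fingers":8},{"slide":[0,0,-15],"rotation":[0,0,-0.028],"fingers":8},{"slide":[0,36,0],"rotation":[0,0,0],"fingers":8},{"slide":[0,40,0],"rotation":[0,0,0],"fingers":8},{"slide":[0,40,0],"rotation":[0,0,0],"fingers":8},{"slide":[0,40,0],"rotation":[0,0,0],"fingers":8},{"slide":[0,40,0],"rotation":[0,0,0],"fingers":8},{"slide":[0,40,0],"rotation":[0,0,0],"fingers":8},{"slide":[0,40,0],"rotation":[0,0,0],"fingers":8},{"slide":[-10,40,0],"rotation":[0,0,0],"fingers":8},{"slide":[-10,36,0],"rotation":[0,0,0],"fingers":8},{"slide":[0,0,0],"rotation":[0,0,0],"fingers":8},{"slide":[0,0,0],"rotation":[0,0,0],"fingers":8}]'; python3 -c "
from h import *
go(.401,-.3544,.038,.038)"
```

```text
t: 17.55
eef_pos: [0.424, -0.3503, 0.0714]
tcp_rot: [-3.141, -0.0, 0.038]
wrist_force: [-0.0, 0.2, -1.4]
gripper_width: 0.179
finger_force: 62.9
rotz -0.0 slide [-23.2   3.2  33.4] at [ 0.424  -0.3503  0.0714] [-3.141 -0.     0.038] F [-0.   0.2 -1.4] g 15.3 62.9 t 17.6
```

```bash
python3 -m pendant '[{"slide":[-12,2,0],"rotation":[0,0,0],"fingers":8},{"slide":[-11,1,14],"rotation":[0,0,0],"fingers":8},{"slide":[0,0,12],"rotation":[0,0,0],"fingers":8},{"slide":[0,0,6],"rotation":[0,0,0],"fingers":8},{"slide":[0,0,1],"rotation":[0,0,0],"fingers":8},{"slide":[0,0,0],"rotation":[0,0,0],"fingers":8},{"slide":[0,0,0],"rotation":[0,0,0],"fingers":50},{"slide":[0,0,0],"rotation":[0,0,0],"fingers":50},{"slide":[0,0,0],"rotation":[0,0,0],"fingers":50},{"slide":[0,0,0],"rotation":[0,0,0],"fingers":50},{"slide":[0,0,-40],"rotation":[0,0,0],"fingers":50},{"slide":[0,0,-50],"rotation":[0,0,0],"fingers":50},{"slide":[0,0,-50],"rotation":[0,0,0],"fingers":50},{"slide":[0,0,-20],"rotation":[0,0,0],"fingers":50},{"slide":[0,0,0],"rotation":[0,0,0],"fingers":50}]'
cat >> h.py <<'E'
def links():
    i,m=snap('top'); g=i.max(2)
    k=((g<70)*255).astype(np.uint8); k=cv2.morphologyEx(k,cv2.MORPH_CLOSE,np.ones((5,5)))
    for c in cv2.findContours(k,cv2.RETR_EXTERNAL,cv2.CHAIN_APPROX_NONE)[0]:
        a=cv2.contourArea(c)
        if 120<a<900:
            P=np.array([pt(m,*q[0],.014)[:2] for q in c],np.float32)
            (x,y),s,_=cv2.minAreaRect(P)
            b=cv2.boxPoints(cv2.minAreaRect(P)); e=max((b[1]-b[0],b[2]-b[1]),key=np.linalg.norm)
            print('blob',a,np.round([x,y],4),np.round(s,3),'yaw',round(float(np.arctan2(e[1],e[0])),3),c.reshape(-1,2).mean(0))
    return i,m
E
python3 -c "
from h import *
go();links()"
```

```text
t: 19.42
eef_pos: [0.4019, -0.3554, 0.2]
tcp_rot: [3.138, -0.003, 0.038]
wrist_force: [0.7, 1.1, -0.3]
gripper_width: 0.586
finger_force: 0.0
rotz -0.0 slide [ 0.  0. -0.] at [ 0.4019 -0.3554  0.2   ] [ 3.138e+00 -3.000e-03  3.800e-02] F [ 0.7  1.1 -0.3] g 50.0 0.0 t 19.4
blob 285.0 [0.3833 0.2155] [0.024 0.097] yaw -0.118 [229.77380952 291.97619048]
blob 252.0 [ 0.5754 -0.169 ] [0.03  0.062] yaw -1.56 [374.15151515 221.5       ]
blob 250.5 [ 0.5662 -0.0695] [0.062 0.03 ] yaw 0.007 [337.41538462 224.30769231]
blob 257.0 [0.5679 0.0232] [0.062 0.032] yaw 0.012 [302.57575758 223.84848485]
blob 187.0 [0.5451 0.8475] [0.138 0.02 ] yaw 0.073 [  2.07692308 228.13461538]
blob 288.0 [0.7277 0.577 ] [0.107 0.031] yaw 0.063 [102.05319149 165.09574468]
blob 487.0 [0.8614 0.6136] [0.074 0.103] yaw -0.404 [ 90.31034483 117.70689655]
```

Positions: L1 (.568,.023), L2 (.567,-.070), L3 (.576,-.170, crosswise). I go over L1 first and take a close look.

```bash
python3 -m pendant '[{"slide":[0,0,0],"rotation":[0,0,0.027],"fingers":50},{"slide":[18,-42,0],"rotation":[0,0,0],"fingers":50},{"slide":[18,-42,0],"rotation":[0,0,0],"fingers":50},{"slide":[18,-42,0],"rotation":[0,0,0],"fingers":50},{"slide":[18,-42,0],"rotation":[0,0,0],"fingers":50},{"slide":[18,-42,5],"rotation":[0,0,0],"fingers":50},{"slide":[18,-42,10],"rotation":[0,0,0],"fingers":50},{"slide":[18,-42,15],"rotation":[0,0,0],"fingers":50},{"slide":[18,-42,20],"rotation":[0,0,0],"fingers":50},{"slide":[18,-40,20],"rotation":[0,0,0],"fingers":50},{"slide":[0,0,0],"rotation":[0,0,0],"fingers":50},{"slide":[0,0,0],"rotation":[0,0,0],"fingers":50}]'; python3 -c "
from h import *
go(.568,.0235,.004,.012)
i,m=snap('wrist','w2.png')
g=i.max(2);k=((g<60)*255).astype(np.uint8);k=cv2.morphologyEx(k,cv2.MORPH_CLOSE,np.ones((9,9)))
for c in cv2.findContours(k[:300],cv2.RETR_EXTERNAL,cv2.CHAIN_APPROX_NONE)[0]:
    if cv2.contourArea(c)>800:
        P=np.array([pt(m,*q[0],.014)[:2] for q in c],np.float32);r=cv2.minAreaRect(P);print(np.round(r[0],4),np.round(r[1],4),r[2],cv2.boundingRect(c))
"
```

```text
t: 20.98
eef_pos: [0.558, 0.0233, 0.1265]
tcp_rot: [3.141, 0.003, 0.011]
wrist_force: [0.2, 0.3, 0.4]
gripper_width: 0.584
finger_force: 0.0
rotz -0.001 slide [ 10.   -0.  122.5] at [0.558  0.0233 0.1265] [3.141e+00 3.000e-03 1.100e-02] F [0.2 0.3 0.4] g 49.8 0.0 t 21.0
[ 0.5774 -0.1624] [0.0348 0.0668] 0.6932932734489441 (546, 188, 94, 52)
[ 0.5691 -0.0665] [0.0662 0.0359] 0.8208275437355042 (424, 174, 62, 98)
[0.5687 0.0244] [0.0657 0.0336] 0.7268975973129272 (291, 173, 52, 98)
```

View pics/w2.png

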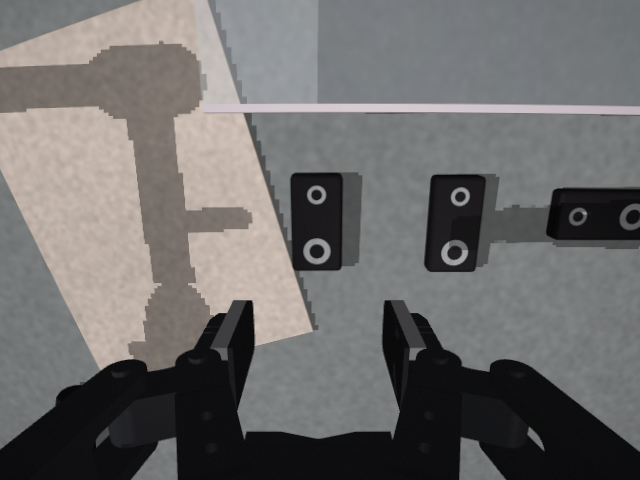

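Close look: L1 lies at (.5687,.0244), clear of the pad edge (block at columns 291–343, rows 173–271).

```bash
python3 -m pendant '[{"slide":[11,-1,30],"rotation":[0,0,0],"fingers":50},{"slide":[0,0,35],"rotation":[0,0,0],"fingers":50},{"slide":[0,0,30],"rotation":[0,0,0],"fingers":50},{"slide":[0,0,18],"rotation":[0,0,0],"fingers":50},{"slide":[0,0,9],"rotation":[0,0,0],"fingers":50},{"slide":[0,0,0],"rotation":[0,0,0],"fingers":50},{"slide":[0,0,0],"rotation":[0,0,0],"fingers":25},{"slide":[0,0,0],"rotation":[0,0,0],"fingers":25},{"slide":[0,0,0],"rotation":[0,0,0],"fingers":25},{"slide":[0,0,0],"rotation":[0,0,0],"fingers":25},{"slide":[0,0,0],"rotation":[0,0,0],"fingers":25},{"slide":[0,0,-15],"rotation":[0,0,0],"fingers":25},{"slide":[0,0,-15],"rotation":[0,0,0],"fingers":25},{"slide":[0,0,-30],"rotation":[0,0,0],"fingers":25},{"slide":[0,0,0],"rotation":[0,0,0],"fingers":25}]'; python3 -c "
from h import *
go(.5907,.0824,.06,.282)"
```

```text
t: 22.9
eef_pos: [0.5726, 0.0244, 0.0695]
tcp_rot: [3.141, -0.007, 0.011]
wrist_force: [0.6, 0.1, 0.2]
gripper_width: 0.367
finger_force: 59.6
rotz -0.271 slide [ 33.5 -50.7   9.5] at [0.5726 0.0244 0.0695] [ 3.141 -0.007  0.011] F [0.6 0.1 0.2] g 31.4 59.6 t 22.9
```

```bash
python3 -m pendant '[{"slide":[0,0,0],"rotation":[0,0,-0.135],"fingers":25},{"slide":[0,0,0],"rotation":[0,0,-0.136],"fingers":25},{"slide":[15,-25,0],"rotation":[0,0,0],"fingers":25},{"slide":[15,-25,0],"rotation":[0,0,0],"fingers":25},{"slide":[0,0,15],"rotation":[0,0,0],"fingers":25},{"slide":[0,0,20],"rotation":[0,0,0],"fingers":25},{"slide":[0,0,15],"rotation":[0,0,0],"fingers":25},{"slide":[0,0,0],"rotation":[0,0,0],"fingers":25},{"slide":[0,0,0],"rotation":[0,0,0],"fingers":25}]'; python3 -c "
from h import *
go(.5907,.0824,.009,.282)"
```

```text
t: 24.02
eef_pos: [0.5849, 0.0805, 0.0158]
tcp_rot: [-3.142, 0.0, 0.281]
wrist_force: [0.3, -0.1, 0.3]
gripper_width: 0.372
finger_force: 59.6
rotz -0.001 slide [ 6.1 -0.3  6.8] at [0.5849 0.0805 0.0158] [-3.142  0.     0.281] F [ 0.3 -0.1  0.3] g 31.7 59.6 t 24.0
```

```bash
python3 -m pendant '[{"slide":[0,0,3],"rotation":[0,0,0],"fingers":25},{"slide":[0,0,2.5],"rotation":[0,0,0],"fingers":25},{"slide":[0,0,0],"rotation":[0,0,0],"fingers":25},{"slide":[0,0,0],"rotation":[0,0,0],"fingers":25}]';  python3 -m pendant '[{"slide":[0,0,1],"rotation":[0,0,0],"fingers":25},{"slide":[0,0,0],"rotation":[0,0,0],"fingers":25},{"slide":[0,0,0],"rotation":[0,0,0],"fingers":25}]'
```

```text
t: 24.52
eef_pos: [0.5854, 0.0808, 0.0114]
tcp_rot: [3.141, -0.001, 0.282]
wrist_force: [-2.8, -0.5, 6.8]
gripper_width: 0.376
finger_force: 60.3
t: 24.9
eef_pos: [0.5854, 0.0808, 0.0114]
tcp_rot: [3.141, -0.0, 0.282]
wrist_force: [-5.4, -0.9, 12.7]
gripper_width: 0.368
finger_force: 61.1
```

```bash
python3 -m pendant '[{"slide":[0,0,0],"rotation":[0,0,0],"fingers":45},{"slide":[0,0,0],"rotation":[0,0,0],"fingers":45},{"slide":[0,0,0],"rotation":[0,0,0],"fingers":45},{"slide":[0,0,-20],"rotation":[0,0,0],"fingers":45},{"slide":[0,0,-40],"rotation":[0,0,0],"fingers":50},{"slide":[0,0,-40],"rotation":[0,0,0.135],"fingers":50},{"slide":[0,0,0],"rotation":[0,0,0.138],"fingers":50},{"slide":[-4,37,0],"rotation":[0,0,0],"fingers":50},{"slide":[-4,37,0],"rotation":[0,0,0],"fingers":50},{"slide":[-4,37,0],"rotation":[0,0,0],"fingers":50},{"slide":[-4,37,0],"rotation":[0,0,0],"fingers":50},{"slide":[0,0,0],"rotation":[0,0,0],"fingers":50},{"slide":[0,0,0],"rotation":[0,0,0],"fingers":50}]'
cat >> h.py <<'E'
def wl(f=None):
    i,m=snap('wrist',f)
    g=i.max(2);k=((g<60)*255).astype(np.uint8);k=cv2.morphologyEx(k,cv2.MORPH_CLOSE,np.ones((9,9)))
    for c in cv2.findContours(k[:300],cv2.RETR_EXTERNAL,cv2.CHAIN_APPROX_NONE)[0]:
      if cv2.contourArea(c)>800:
        P=np.array([pt(m,*q[0],.014)[:2] for q in c],np.float32);r=cv2.minAreaRect(P);print(np.round(r[0],4),np.round(r[1],4),round(r[2],1),cv2.boundingRect(c))
E
python3 -c "
from h import *
go(.569,-.068,.006,.007)
wl();links()"
```

```text
t: 26.52
eef_pos: [0.5705, -0.067, 0.1102]
tcp_rot: [-3.141, -0.001, 0.008]
wrist_force: [0.7, 0.6, 0.5]
gripper_width: 0.583
finger_force: 0.0
rotz 0.001 slide [ -1.5   1.  104.2] at [ 0.5705 -0.067   0.1102] [-3.141e+00 -1.000e-03  8.000e-03] F [0.7 0.6 0.5] g 49.8 0.0 t 26.5
[ 0.5775 -0.1663] [0.0346 0.0675] 0.5 (422, 210, 111, 54)
[ 0.5692 -0.068 ] [0.0665 0.0334] 0.8 (293, 196, 54, 102)
[0.5823 0.0793] [0.066  0.0394] 16.1 (36, 169, 96, 111)
blob 279.5 [0.3833 0.2155] [0.024 0.097] yaw -0.119 [229.74698795 291.75903614]
blob 135.5 [ 0.5596 -0.1805] [0.036 0.094] yaw -0.218 [375.75280899 225.19101124]
blob 224.5 [0.5816 0.0797] [0.062 0.031] yaw 0.259 [282.22033898 218.22033898]
blob 352.5 [ 0.7277 -0.5951] [0.062 0.341] yaw -1.542 [520.57933579 168.90774908]
blob 479.5 [0.8614 0.6137] [0.074 0.103] yaw -0.404 [ 90.37391304 117.8       ]
```

```bash
python3 -m pendant '[{"slide":[-1,1,25],"rotation":[0,0,0],"fingers":50},{"slide":[0,0,35],"rotation":[0,0,0],"fingers":50},{"slide":[0,0,25],"rotation":[0,0,0],"fingers":50},{"slide":[0,0,15],"rotation":[0,0,0],"fingers":50},{"slide":[0,0,5],"rotation":[0,0,0],"fingers":50},{"slide":[0,0,0],"rotation":[0,0,0],"fingers":50},{"slide":[0,0,0],"rotation":[0,0,0],"fingers":25},{"slide":[0,0,0],"rotation":[0,0,0],"fingers":25},{"slide":[0,0,0],"rotation":[0,0,0],"fingers":25},{"slide":[0,0,0],"rotation":[0,0,0],"fingers":25},{"slide":[0,0,0],"rotation":[0,0,0],"fingers":25},{"slide":[0,0,-15],"rotation":[0,0,0],"fingers":25},{"slide":[0,0,-15],"rotation":[0,0,0],"fingers":25},{"slide":[0,0,-30],"rotation":[0,0,-0.137],"fingers":25},{"slide":[0,0,0],"rotation":[0,0,-0.137],"fingers":25},{"slide":[0,0,0],"rotation":[0,0,0],"fingers":25}]'; python3 -c "
from h import *
go(.5746,.138,.02,.282)"
```

```text
t: 28.62
eef_pos: [0.5696, -0.0684, 0.0656]
tcp_rot: [3.141, -0.001, 0.282]
wrist_force: [0.2, -0.5, -1.0]
gripper_width: 0.373
finger_force: 59.6
rotz -0.0 slide [  62.2 -196.9   45.6] at [ 0.5696 -0.0684  0.0656] [ 3.141e+00 -1.000e-03  2.820e-01] F [ 0.2 -0.5 -1. ] g 31.8 59.6 t 28.6
```

```bash
python3 -m pendant '[{"slide":[13,-39,0],"rotation":[0,0,0],"fingers":25},{"slide":[13,-40,0],"rotation":[0,0,0],"fingers":25},{"slide":[12,-39,0],"rotation":[0,0,0],"fingers":25},{"slide":[12,-40,0],"rotation":[0,0,0],"fingers":25},{"slide":[12,-39,0],"rotation":[0,0,0],"fingers":25},{"slide":[0,0,15],"rotation":[0,0,0],"fingers":25},{"slide":[0,0,15],"rotation":[0,0,0],"fingers":25},{"slide":[0,0,15],"rotation":[0,0,0],"fingers":25},{"slide":[0,0,5],"rotation":[0,0,0],"fingers":25},{"slide":[0,0,0],"rotation":[0,0,0],"fingers":25},{"slide":[0,0,0],"rotation":[0,0,0],"fingers":25}]'; python3 -c "
from h import *
go(.5746,.138,.0095,.282)"
```

```text
t: 30.0
eef_pos: [0.5743, 0.1379, 0.0148]
tcp_rot: [3.141, -0.001, 0.282]
wrist_force: [0.2, 0.1, -1.2]
gripper_width: 0.375
finger_force: 59.7
rotz 0.0 slide [0.3 0.  5.3] at [0.5743 0.1379 0.0148] [ 3.141e+00 -1.000e-03  2.820e-01] F [ 0.2  0.1 -1.2] g 32.1 59.7 t 30.0
```

```bash
python3 -m pendant '[{"slide":[0,0,3],"rotation":[0,0,0],"fingers":25},{"slide":[0,0,2],"rotation":[0,0,0],"fingers":25},{"slide":[0,0,0],"rotation":[0,0,0],"fingers":25},{"slide":[0,0,0],"rotation":[0,0,0],"fingers":44},{"slide":[0,0,0],"rotation":[0,0,0],"fingers":44},{"slide":[0,0,0],"rotation":[0,0,0],"fingers":44},{"slide":[0,0,-20],"rotation":[0,0,0],"fingers":44},{"slide":[0,0,-40],"rotation":[0,0,0],"fingers":50},{"slide":[0,0,-40],"rotation":[0,0,0],"fingers":50},{"slide":[0,0,0],"rotation":[0,0,0],"fingers":50}]'; python3 -c "
from h import *
go(.577,-.168,.11,1.578)"
```

```text
t: 31.25
eef_pos: [0.5774, 0.1387, 0.1154]
tcp_rot: [3.14, -0.01, 0.283]
wrist_force: [-0.0, -0.3, 0.1]
gripper_width: 0.587
finger_force: 0.0
rotz -1.295 slide [-306.7   -2.6    5.4] at [0.5774 0.1387 0.1154] [ 3.14  -0.01   0.283] F [-0.  -0.3  0.1] g 50.1 0.0 t 31.2
```

```bash
python3 -m pendant '[{"slide":[-10.7,36.8,0],"rotation":[0,0,0],"fingers":50},{"slide":[-10.7,36.8,0],"rotation":[0,0,0],"fingers":50},{"slide":[-10.7,36.8,0],"rotation":[0,0,0],"fingers":50},{"slide":[-10.7,36.8,0],"rotation":[0,0,0],"fingers":50},{"slide":[-10.7,36.8,0],"rotation":[0,0,0],"fingers":50},{"slide":[-10.7,36.8,0],"rotation":[0,0,0],"fingers":50},{"slide":[-10.7,36.8,0],"rotation":[0,0,0],"fingers":50},{"slide":[-10.7,36.8,0],"rotation":[0,0,0],"fingers":50},{"slide":[0,0,0],"rotation":[0,0,-0.162],"fingers":50},{"slide":[0,0,0],"rotation":[0,0,-0.162],"fingers":50},{"slide":[0,0,0],"rotation":[0,0,-0.162],"fingers":50},{"slide":[0,0,0],"rotation":[0,0,-0.162],"fingers":50},{"slide":[0,0,0],"rotation":[0,0,-0.162],"fingers":50},{"slide":[0,0,0],"rotation":[0,0,-0.162],"fingers":50},{"slide":[0,0,0],"rotation":[0,0,-0.162],"fingers":50},{"slide":[0,0,0],"rotation":[0,0,-0.162],"fingers":50},{"slide":[0,0,0],"rotation":[0,0,0],"fingers":50},{"slide":[0,0,0],"rotation":[0,0,0],"fingers":50}]'; python3 -c "
from h import *
go(.577,-.168,.006,1.578)
wl();links()"
```

```text
t: 33.5
eef_pos: [0.5735, -0.1683, 0.1093]
tcp_rot: [-3.141, -0.0, 1.576]
wrist_force: [0.3, -0.5, 0.5]
gripper_width: 0.585
finger_force: 0.0
rotz -0.002 slide [  0.3   3.5 103.3] at [ 0.5735 -0.1683  0.1093] [-3.141 -0.     1.576] F [ 0.3 -0.5  0.5] g 50.0 0.0 t 33.5
[ 0.576  -0.1671] [0.0332 0.0661] 0.6 (295, 193, 55, 102)
blob 282.0 [0.3833 0.2155] [0.024 0.097] yaw -0.118 [229.76190476 291.97619048]
blob 756.5 [ 0.2173 -0.1757] [0.632 0.146] yaw 0.007 [375.04651163 348.57602862]
blob 229.5 [0.5713 0.1368] [0.063 0.03 ] yaw 0.284 [260.73770492 221.7704918 ]
blob 223.5 [0.5816 0.0799] [0.062 0.031] yaw 0.28 [282.20338983 218.22033898]
blob 478.0 [0.8608 0.613 ] [0.073 0.102] yaw -0.426 [ 90.42105263 117.90350877]
```

```bash
python3 -m pendant '[{"slide":[1,2.5,25],"rotation":[0,0,0],"fingers":50},{"slide":[0,0,35],"rotation":[0,0,0],"fingers":50},{"slide":[0,0,25],"rotation":[0,0,0],"fingers":50},{"slide":[0,0,14],"rotation":[0,0,0],"fingers":50},{"slide":[0,0,5],"rotation":[0,0,0],"fingers":50},{"slide":[0,0,0],"rotation":[0,0,0],"fingers":50},{"slide":[0,0,0],"rotation":[0,0,0],"fingers":25},{"slide":[0,0,0],"rotation":[0,0,0],"fingers":25},{"slide":[0,0,0],"rotation":[0,0,0],"fingers":25},{"slide":[0,0,0],"rotation":[0,0,0],"fingers":25},{"slide":[0,0,0],"rotation":[0,0,0],"fingers":25},{"slide":[0,0,-15],"rotation":[0,0,0],"fingers":25},{"slide":[0,0,-15],"rotation":[0,0,0],"fingers":25},{"slide":[0,0,-30],"rotation":[0,0,0],"fingers":25}]'
python3 -m pendant '[{"slide":[0,0,0],"rotation":[0,0,0.162],"fingers":25},{"slide":[0,0,0],"rotation":[0,0,0.162],"fingers":25},{"slide":[0,0,0],"rotation":[0,0,0.162],"fingers":25},{"slide":[0,0,0],"rotation":[0,0,0.162],"fingers":25},{"slide":[0,0,0],"rotation":[0,0,0.162],"fingers":25},{"slide":[0,0,0],"rotation":[0,0,0.162],"fingers":25},{"slide":[0,0,0],"rotation":[0,0,0.162],"fingers":25},{"slide":[0,0,0],"rotation":[0,0,0.162],"fingers":25},{"slide":[0,0,0],"rotation":[0,0,0],"fingers":25},{"slide":[0,0,0],"rotation":[0,0,0],"fingers":25}]'; python3 -c "
from h import *
go(.559,.193,.02,.282)"
```

```text
t: 35.35
eef_pos: [0.5752, -0.1669, 0.0655]
tcp_rot: [-3.139, -0.001, 1.579]
wrist_force: [-1.0, 0.3, 0.0]
gripper_width: 0.373
finger_force: 59.6
t: 36.6
eef_pos: [0.5763, -0.1674, 0.0659]
tcp_rot: [3.141, -0.0, 0.286]
wrist_force: [0.3, -0.7, -0.9]
gripper_width: 0.373
finger_force: 59.6
rotz 0.004 slide [  83.6 -351.    45.9] at [ 0.5763 -0.1674  0.0659] [ 3.141 -0.     0.286] F [ 0.3 -0.7 -0.9] g 31.8 59.6 t 36.6
```

```bash
python3 -m pendant '[{"slide":[9.3,-39,0],"rotation":[0,0,0],"fingers":25},{"slide":[9.3,-39,0],"rotation":[0,0,0],"fingers":25},{"slide":[9.3,-39,0],"rotation":[0,0,0],"fingers":25},{"slide":[9.3,-39,0],"rotation":[0,0,0],"fingers":25},{"slide":[9.3,-39,0],"rotation":[0,0,0],"fingers":25},{"slide":[9.3,-39,0],"rotation":[0,0,0],"fingers":25},{"slide":[9.3,-39,0],"rotation":[0,0,0],"fingers":25},{"slide":[9.3,-39,0],"rotation":[0,0,0],"fingers":25},{"slide":[9.3,-39,0],"rotation":[0,0,0],"fingers":25},{"slide":[0,0,0],"rotation":[0,0,0],"fingers":25},{"slide":[0,0,15],"rotation":[0,0,0],"fingers":25},{"slide":[0,0,20],"rotation":[0,0,0],"fingers":25},{"slide":[0,0,15],"rotation":[0,0,0],"fingers":25},{"slide":[0,0,0],"rotation":[0,0,0],"fingers":25},{"slide":[0,0,0],"rotation":[0,0,0],"fingers":25}]'; python3 -c "
from h import *
go(.5584,.1938,.0095,.282);snap('scene','s2.png')"
```

```text
t: 38.48
eef_pos: [0.5587, 0.1928, 0.0152]
tcp_rot: [-3.142, 0.0, 0.282]
wrist_force: [-0.5, -0.0, -1.1]
gripper_width: 0.371
finger_force: 59.7
rotz 0.0 slide [-0.  -1.1  5.7] at [0.5587 0.1928 0.0152] [-3.142  0.     0.282] F [-0.5 -0.  -1.1] g 31.7 59.7 t 38.5
```

View pics/s2.png

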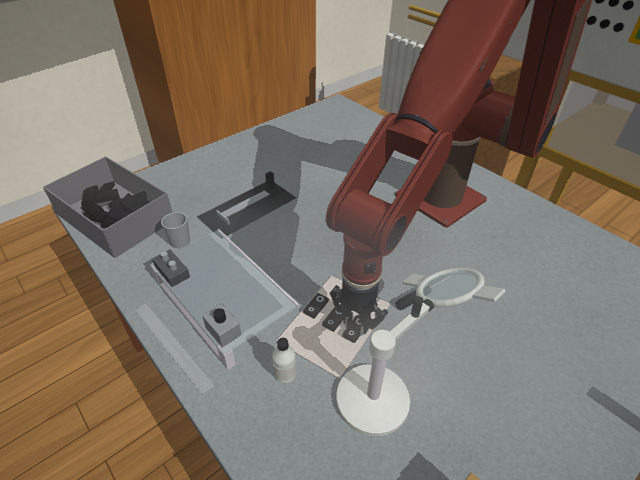

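The third link is over its place at about (352,330), with the arm clear of the magnifier and the probe back on the mat. I release it and back off.

```bash
python3 -m pendant '[{"slide":[0,0,3],"rotation":[0,0,0],"fingers":25},{"slide":[0,0,2],"rotation":[0,0,0],"fingers":25},{"slide":[0,0,0],"rotation":[0,0,0],"fingers":25},{"slide":[0,0,0],"rotation":[0,0,0],"fingers":44},{"slide":[0,0,0],"rotation":[0,0,0],"fingers":44},{"slide":[0,0,0],"rotation":[0,0,0],"fingers":44},{"slide":[0,0,-20],"rotation":[0,0,0],"fingers":44},{"slide":[0,0,-40],"rotation":[0,0,0],"fingers":50},{"slide":[0,40,-40],"rotation":[0,0,0],"fingers":50},{"slide":[0,40,-40],"rotation":[0,0,0],"fingers":50},{"slide":[-20,40,-50],"rotation":[0,0,0],"fingers":50},{"slide":[-30,40,-50],"rotation":[0,0,0],"fingers":50},{"slide":[-30,40,-50],"rotation":[0,0,0],"fingers":50},{"slide":[-30,40,0],"rotation":[0,0,0],"fingers":50},{"slide":[0,0,0],"rotation":[0,0,0],"fingers":50}]'; python3 -c "
from h import *
go(); i,m=links()
cv2.imwrite('pics/c6.png',cv2.resize(i[130:320,100:310],None,fx=3,fy=3,interpolation=cv2.INTER_CUBIC)[:,:,::-1])
j,n=snap('scene'); cv2.imwrite('pics/c7.png',cv2.resize(j[240:390,320:520],None,fx=4,fy=4,interpolation=cv2.INTER_CUBIC)[:,:,::-1])"
```

```text
t: 40.4
eef_pos: [0.5241, -0.057, 0.2878]
tcp_rot: [3.139, -0.003, 0.279]
wrist_force: [-0.2, 1.3, -0.3]
gripper_width: 0.585
finger_force: 0.0
rotz -0.0 slide [ 0.  0. -0.] at [ 0.5241 -0.057   0.2878] [ 3.139e+00 -3.000e-03  2.790e-01] F [-0.2  1.3 -0.3] g 50.0 0.0 t 40.4
blob 283.0 [0.3833 0.2155] [0.024 0.097] yaw -0.118 [229.75       291.97619048]
blob 228.5 [0.5578 0.1917] [0.063 0.031] yaw 0.27 [240.26229508 226.67213115]
blob 231.0 [0.5711 0.1366] [0.063 0.03 ] yaw 0.287 [260.87096774 221.93548387]
blob 145.5 [0.5412 0.8472] [0.125 0.02 ] yaw 0.073 [  1.85858586 228.60606061]
blob 224.5 [0.5816 0.0797] [0.062 0.031] yaw 0.259 [282.22033898 218.22033898]
blob 650.0 [ 0.5242 -0.0409] [0.125 0.385] yaw -0.199 [315.49019608 225.8872549 ]
blob 158.5 [0.722  0.5757] [0.094 0.031] yaw 0.095 [101.98823529 165.08235294]
blob 483.5 [0.8614 0.6137] [0.074 0.103] yaw -0.404 [ 90.32173913 117.87826087]
```

View pics/c6.png

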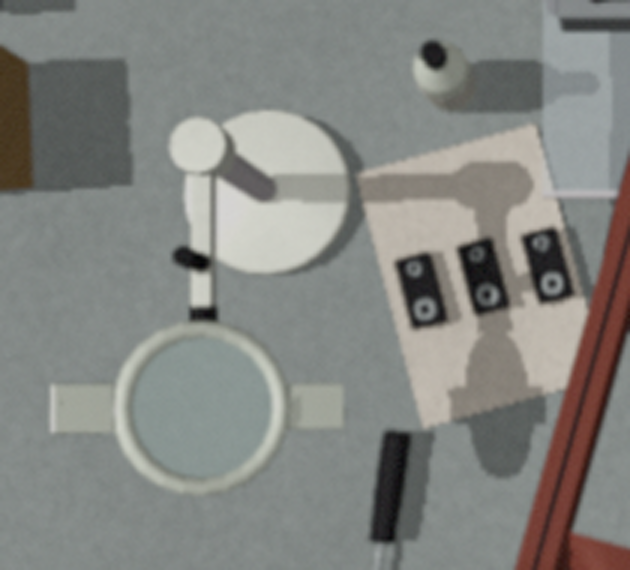

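View pics/c7.png

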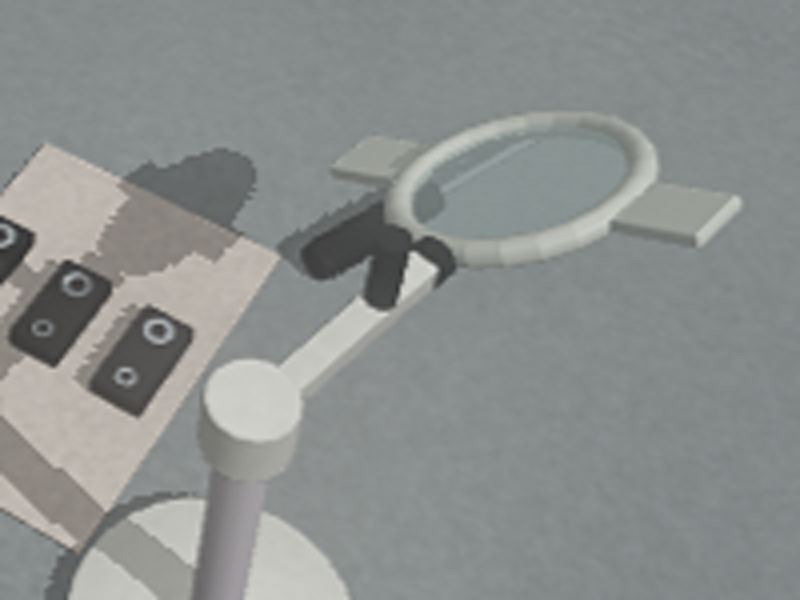

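All three links lie on the pad at crop (420,290), (485,277) and (547,266). In the scene crop the outer tab at (680,212), on the +y side, looks raised, and the post top is at about (397,238). I triangulate these.

```bash
python3 -c "
from h import *
a=vision.camera_model('top');b=vision.camera_model('scene')
def tri(n,p,q):
    c1,d1=ray(a,100+p[0]/3-.33,130+p[1]/3-.33);c2,d2=ray(b,320+q[0]/4-.4,240+q[1]/4-.4)
    d1/=np.linalg.norm(d1);d2/=np.linalg.norm(d2)
    s=np.linalg.lstsq(np.c_[d1,-d2],c2-c1,rcond=None)[0];x,y=c1+s[0]*d1,c2+s[1]*d2
    print(n,np.round((x+y)/2,4),'gap',round(np.linalg.norm(x-y),4))
tri('outer',(83,408),(675,214));tri('inner',(318,406),(378,158));tri('lens',(200,408),(523,188));tri('post',(181,256),(397,236));tri('col',(197,145),(252,395))
P=lambda x,y,z: pt(a,100+x/3-.33,130+y/3-.33,z)
for c in((533,124),(595,383),(424,428),(360,174)): print(np.round(P(*c,.004),4))
print('lens@.2',P(200,408,.2),'col base',P(267,192,.01))
"
```

```text
outer [0.4441 0.403  0.2451] gap 0.0011
inner [0.4498 0.2499 0.1555] gap 0.0013
lens [0.446  0.3305 0.2   ] gap 0.0018
post [0.556  0.3326 0.252 ] gap 0.0016
col [0.646  0.3349 0.2178] gap 0.001
[0.7128 0.0956 0.004 ]
[0.4773 0.0357 0.004 ]
[0.4353 0.1882 0.004 ]
[0.665  0.2524 0.004 ]
lens@.2 [0.44653673 0.32976251 0.2       ] col base [0.64666541 0.3354261  0.01      ]
```

Outer tab is raised at (.444,.403,.245), tilt ≈0.5 rad. Swivel must turn about +1.19 rad, with the post moving (.556,.333)→(.615,.251).

```bash
python3 -m pendant '[{"slide":[0,0,-20],"rotation":[0,0,0.127],"fingers":50},{"slide":[0,0,-20],"rotation":[0,0,0.127],"fingers":50},{"slide":[4.2,-39,0],"rotation":[0,0,0],"fingers":45},{"slide":[4.2,-39,0],"rotation":[0,0,0],"fingers":45},{"slide":[4.2,-39,0],"rotation":[0,0,0],"fingers":45},{"slide":[4.2,-39,0],"rotation":[0,0,0],"fingers":45},{"slide":[4.2,-39,0],"rotation":[0,0,0],"fingers":45},{"slide":[4.2,-39,0],"rotation":[0,0,0],"fingers":45},{"slide":[4.2,-39,0],"rotation":[0,0,0],"fingers":45},{"slide":[4.2,-39,0],"rotation":[0,0,0],"fingers":45},{"slide":[4.2,-39,0],"rotation":[0,0,0],"fingers":45},{"slide":[4.2,-39,0],"rotation":[0,0,0],"fingers":45},{"slide":[0,0,0],"rotation":[0,0,0],"fingers":45},{"slide":[0,0,0],"rotation":[0,0,0],"fingers":45}]'; python3 -c "
from h import *
go(.556,.3326,.215,.025);snap('wrist','w3.png')"
```

```text
t: 42.25
eef_pos: [0.5546, 0.3375, 0.3247]
tcp_rot: [3.141, 0.001, 0.031]
wrist_force: [-0.1, -0.6, -0.1]
gripper_width: 0.525
finger_force: 0.0
rotz 0.006 slide [  1.3   4.9 109.7] at [0.5546 0.3375 0.3247] [3.141e+00 1.000e-03 3.100e-02] F [-0.1 -0.6 -0.1] g 44.9 0.0 t 42.2
```

View pics/w3.png

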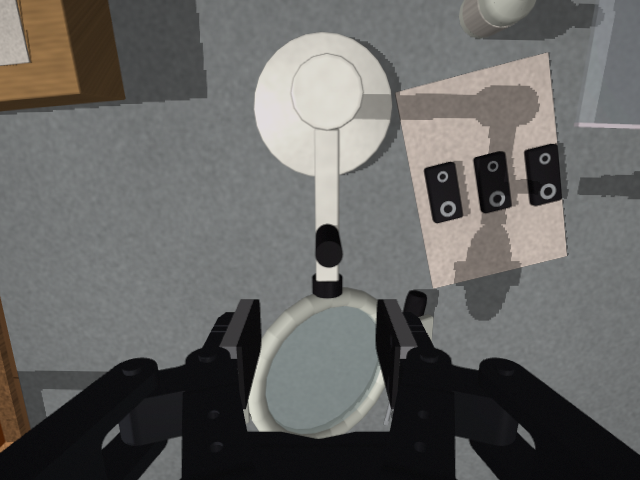

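The post top is at about (328,254), the column cap at (327,92), and the pad corners at (549,53), (399,94), (432,288) and (567,257).

```bash
python3 -c "
from h import *
m=vision.camera_model('wrist')
print('post',pt(m,328.5,254,.25),'col',pt(m,327,92,.22))
C=[pt(m,*c,.004)[:2] for c in((549,53),(399,94),(432,288),(567,257))];print(np.round(C,4),np.mean(C,0))
go(*pt(m,328.5,254,.25)[:2],.215,.025)"
```

```text
post [0.55677335 0.33085961 0.25      ] col [0.64682353 0.33430141 0.22      ]
[[0.7127 0.0911]
 [0.6642 0.2509]
 [0.436  0.1893]
 [0.4819 0.0242]] [0.57371685 0.13888463]
rotz 0.004 slide [  1.7   6.  110. ] at [0.5549 0.3369 0.325 ] [3.141e+00 1.000e-03 2.900e-02] F [-0.6 -0.4  0. ] g 45.1 0.0 t 42.3
```

```bash
python3 -m pendant '[{"slide":[1.7,6,20],"rotation":[0,0,0],"fingers":45},{"slide":[0,0,35],"rotation":[0,0,0],"fingers":45},{"slide":[0,0,35],"rotation":[0,0,0],"fingers":45},{"slide":[0,0,20],"rotation":[0,0,0],"fingers":45},{"slide":[0,0,0],"rotation":[0,0,0],"fingers":45},{"slide":[0,0,0],"rotation":[0,0,0],"fingers":10},{"slide":[0,0,0],"rotation":[0,0,0],"fingers":10},{"slide":[0,0,0],"rotation":[0,0,0],"fingers":10},{"slide":[0,0,0],"rotation":[0,0,0],"fingers":10},{"slide":[0,0,0],"rotation":[0,0,0],"fingers":10},{"slide":[0,0,0],"rotation":[0,0,0],"fingers":10}]'; python3 -c "
from h import *
go()
# one arc row: turn by 0.098 about column, in tool axes, radial r
for th in (.098,): print(90*np.sin(th), 90*(1-np.cos(th)))"
```

```text
t: 43.68
eef_pos: [0.5583, 0.3314, 0.2175]
tcp_rot: [-3.14, -0.003, 0.029]
wrist_force: [-0.4, -0.5, 5.2]
gripper_width: 0.17
finger_force: 58.6
rotz -0.0 slide [ 0.  0. -0.] at [0.5583 0.3314 0.2175] [-3.14e+00 -3.00e-03  2.90e-02] F [-0.4 -0.5  5.2] g 14.5 58.6 t 43.7
8.805888897855958 0.4318342226513139
```

```bash
python3 -m pendant '[{"slide":[0.43,8.7,0],"rotation":[0,0,-0.098],"fingers":10},{"slide":[0.43,8.7,0],"rotation":[0,0,-0.098],"fingers":10},{"slide":[0.43,8.7,0],"rotation":[0,0,-0.098],"fingers":10},{"slide":[0.43,8.7,0],"rotation":[0,0,-0.098],"fingers":10},{"slide":[0.43,8.7,0],"rotation":[0,0,-0.098],"fingers":10},{"slide":[0.43,8.7,0],"rotation":[0,0,-0.098],"fingers":10},{"slide":[0,0,0],"rotation":[0,0,0],"fingers":10}]'; python3 -c "
from h import *
go(); p=arm.state()['eef_pos'];d=p[:2]-[.6467,.3343];print(np.linalg.norm(d),np.arctan2(d[1],d[0]))"
```

```text
t: 44.55
eef_pos: [0.5756, 0.2825, 0.2175]
tcp_rot: [3.14, -0.006, 0.616]
wrist_force: [5.1, 2.4, 5.3]
gripper_width: 0.168
finger_force: 58.9
rotz -0.0 slide [ 0.  0. -0.] at [0.5756 0.2825 0.2175] [ 3.14  -0.006  0.616] F [5.1 2.4 5.3] g 14.4 58.9 t 44.5
0.08794601265297677 -2.5120720534432452
```

```bash
python3 -m pendant '[{"slide":[0.43,8.7,0],"rotation":[0,0,-0.098],"fingers":10},{"slide":[0.43,8.7,0],"rotation":[0,0,-0.098],"fingers":10},{"slide":[0.43,8.7,0],"rotation":[0,0,-0.098],"fingers":10},{"slide":[0.43,8.7,0],"rotation":[0,0,-0.098],"fingers":10},{"slide":[0.43,8.7,0],"rotation":[0,0,-0.098],"fingers":10},{"slide":[0.43,8.7,0],"rotation":[0,0,-0.098],"fingers":10},{"slide":[0,0,0],"rotation":[0,0,0],"fingers":10},{"slide":[0,0,0],"rotation":[0,0,0],"fingers":10}]'; python3 -c "
from h import *
go(); p=arm.state()['eef_pos'];d=p[:2]-[.6467,.3343];print(np.linalg.norm(d),np.arctan2(d[1],d[0]))"
```

```text
t: 45.55
eef_pos: [0.616, 0.2521, 0.2175]
tcp_rot: [3.138, -0.005, 1.203]
wrist_force: [4.8, 4.9, 5.5]
gripper_width: 0.168
finger_force: 59.1
rotz -0.0 slide [ 0.  0. -0.] at [0.616  0.2521 0.2175] [ 3.138 -0.005  1.203] F [4.8 4.9 5.5] g 14.3 59.1 t 45.5
0.08771806777290513 -1.9285612257749782
```

```bash
python3 -m pendant '[{"slide":[0,0,0],"rotation":[0,0,0],"fingers":45},{"slide":[0,0,0],"rotation":[0,0,0],"fingers":45},{"slide":[0,0,0],"rotation":[0,0,0],"fingers":45},{"slide":[0,0,0],"rotation":[0,0,0],"fingers":45},{"slide":[0,0,-30],"rotation":[0,0,0],"fingers":45},{"slide":[0,0,-50],"rotation":[0,0,0],"fingers":45},{"slide":[-30,0,-50],"rotation":[0,0,0],"fingers":20},{"slide":[-40,0,-20],"rotation":[0,0,0],"fingers":0},{"slide":[-40,0,0],"rotation":[0,0,0],"fingers":0},{"slide":[0,0,0],"rotation":[0,0,0],"fingers":0},{"slide":[0,0,0],"rotation":[0,0,0],"fingers":0}]'; python3 -c "
from h import *
go(.498,.180,.29,1.203)
snap('wrist','w4.png')"
```

```text
t: 46.92
eef_pos: [0.575, 0.148, 0.3651]
tcp_rot: [-3.141, -0.0, 1.204]
wrist_force: [-0.0, -0.6, -0.3]
gripper_width: -0.003
finger_force: 0.0
rotz 0.001 slide [  2.2 -83.4  75.1] at [0.575  0.148  0.3651] [-3.141 -0.     1.204] F [-0.  -0.6 -0.3] g -0.2 0.0 t 46.9
```

View pics/w4.png

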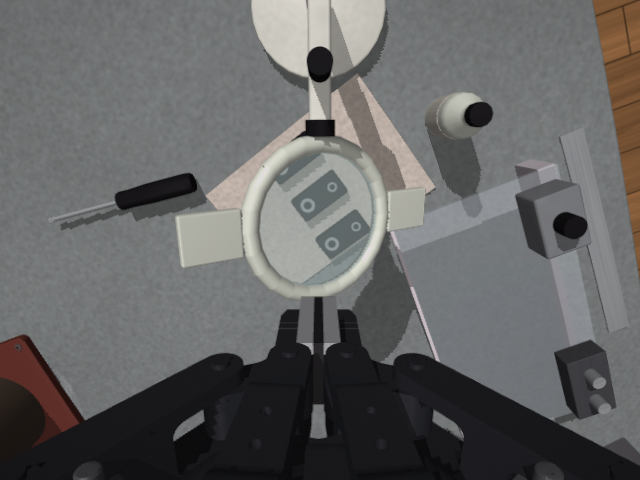

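The lens is over the pad with its centre at about (316,217), and the raised tab is at about (212,239).

```bash
python3 -c "
from h import *
m=vision.camera_model('wrist')
print('lens',pt(m,316,217,.2),'tab',pt(m,212,239,.247),pt(m,182,240,.26),pt(m,241,238,.235))
p=pt(m,207,239,.248);go(p[0],p[1],.27,1.204)"
```

```text
lens [0.57453867 0.15247749 0.2       ] tab [0.50666959 0.17326252 0.247     ] [0.49271874 0.18180343 0.26      ] [0.52207029 0.16454013 0.235     ]
rotz 0.001 slide [ -1.  -75.9  94.9] at [0.575  0.1483 0.3649] [-3.141 -0.     1.205] F [0.8 0.2 0.7] g -0.5 0.0 t 47.0
```

```bash
python3 -m pendant '[{"slide":[-1,-40,20],"rotation":[0,0,0],"fingers":0},{"slide":[0,-39,20],"rotation":[0,0,0],"fingers":0},{"slide":[0,0,30],"rotation":[0,0,0],"fingers":0},{"slide":[0,0,20],"rotation":[0,0,0],"fingers":0},{"slide":[0,0,10],"rotation":[0,0,0],"fingers":0},{"slide":[0,0,8],"rotation":[0,0,0],"fingers":0},{"slide":[0,0,8],"rotation":[0,0,0],"fingers":0},{"slide":[0,0,8],"rotation":[0,0,0],"fingers":0},{"slide":[0,0,8],"rotation":[0,0,0],"fingers":0},{"slide":[0,0,8],"rotation":[0,0,0],"fingers":0},{"slide":[0,0,8],"rotation":[0,0,0],"fingers":0},{"slide":[0,0,7],"rotation":[0,0,0],"fingers":0},{"slide":[0,0,3],"rotation":[0,0,0],"fingers":0},{"slide":[0,0,0],"rotation":[0,0,0],"fingers":0}]'; python3 -c "
from h import *
go(z=.204)"
```

```text
t: 48.72
eef_pos: [0.5007, 0.1749, 0.2069]
tcp_rot: [-3.141, 0.0, 1.205]
wrist_force: [0.5, -0.7, -0.0]
gripper_width: -0.001
finger_force: 0.0
rotz -0.0 slide [0.  0.  2.9] at [0.5007 0.1749 0.2069] [-3.141  0.     1.205] F [ 0.5 -0.7 -0. ] g -0.1 0.0 t 48.7
```

I've already gone over the 14-picture viewing limit (15 viewed), so from here I check numerically only. I finish the push while watching the force.

```bash
python3 -m pendant '[{"slide":[0,0,1.5],"rotation":[0,0,0],"fingers":0},{"slide":[0,0,1.5],"rotation":[0,0,0],"fingers":0},{"slide":[0,0,0],"rotation":[0,0,0],"fingers":0}]';python3 -m pendant '[{"slide":[0,0,-40],"rotation":[0,0,0],"fingers":0},{"slide":[-20,40,-50],"rotation":[0,0,0],"fingers":0},{"slide":[-20,40,-50],"rotation":[0,0,0],"fingers":0},{"slide":[0,0,-20],"rotation":[0,0,0],"fingers":0},{"slide":[0,0,0],"rotation":[0,0,0],"fingers":0},{"slide":[0,0,0],"rotation":[0,0,0],"fingers":0}]'; python3 -c "
from h import *
go(); i,m=snap('wrist','w5.png')
# predict tab corners / frame for level lens and check whiteness of pixels along tab direction
L=np.array([.5755,.150,.2]);d=np.array([-.923,.386,0]);e=np.array([.386,.923,0])
for s in(1,-1):
  for r in np.arange(.05,.125,.004):
    u,v=px(m,L+s*d*r+[0,0,.004]).round().astype(int); print(s,round(r,3),(u,v),i[v,u] if 0<=v<480 and 0<=u<640 else None)
"
```

```text
t: 49.1
eef_pos: [0.501, 0.175, 0.2043]
tcp_rot: [3.141, -0.0, 1.205]
wrist_force: [-0.2, -0.3, -0.0]
gripper_width: 0.005
finger_force: 0.2
t: 49.85
eef_pos: [0.5559, 0.1143, 0.3554]
tcp_rot: [-3.139, 0.001, 1.206]
wrist_force: [0.5, -0.1, -0.5]
gripper_width: 0.003
finger_force: 0.0
rotz -0.0 slide [ 0.  0. -0.] at [0.5559 0.1143 0.3554] [-3.139e+00  1.000e-03  1.206e+00] F [ 0.5 -0.1 -0.5] g 0.3 0.0 t 49.9
1 0.05 (np.int64(258), np.int64(170)) [147 155 152]
1 0.054 (np.int64(253), np.int64(170)) [155 155 146]
1 0.058 (np.int64(247), np.int64(169)) [203 203 192]
1 0.062 (np.int64(242), np.int64(169)) [191 192 181]
1 0.066 (np.int64(237), np.int64(169)) [182 182 172]
1 0.07 (np.int64(231), np.int64(169)) [203 204 192]
1 0.074 (np.int64(226), np.int64(169)) [203 203 192]
1 0.078 (np.int64(220), np.int64(169)) [202 203 192]
1 0.082 (np.int64(215), np.int64(168)) [202 203 191]
1 0.086 (np.int64(209), np.int64(168)) [202 202 191]
1 0.09 (np.int64(204), np.int64(168)) [201 203 192]
1 0.094 (np.int64(198), np.int64(168)) [202 202 190]
1 0.098 (np.int64(193), np.int64(168)) [202 202 191]
1
[... 625 characters left out ...]

-1 0.074 (np.int64(427), np.int64(175)) [201 203 191]
-1 0.078 (np.int64(432), np.int64(176)) [201 202 191]
-1 0.082 (np.int64(438), np.int64(176)) [201 202 190]
-1 0.086 (np.int64(443), np.int64(176)) [200 201 190]
-1 0.09 (np.int64(449), np.int64(176)) [200 201 190]
-1 0.094 (np.int64(454), np.int64(176)) [200 201 189]
-1 0.098 (np.int64(459), np.int64(176)) [199 200 189]
-1 0.102 (np.int64(465), np.int64(177)) [198 199 189]
-1 0.106 (np.int64(470), np.int64(177)) [198 199 188]
-1 0.11 (np.int64(475), np.int64(177)) [199 200 188]
-1 0.114 (np.int64(481), np.int64(177)) [113 117 120]
-1 0.118 (np.int64(486), np.int64(177)) [115 119 121]
-1 0.122 (np.int64(491), np.int64(178)) [111 116 117]
```

```bash
python3 -c "
from h import *
i,m=snap('wrist')
L=np.array([.577,.149,.204]);d=np.array([-.923,.386,0]);e=np.array([.386,.923,0])
for s in(1,-1):
  for r in(.085,.1):
    T=np.arange(-.04,.04,.00025);w=[]
    for t in T:
      u,v=px(m,L+s*d*r+e*t).astype(np.float32);w.append(cv2.getRectSubPix(i[:,:,0].copy(),(1,1),(float(u),float(v)))[0,0])
    w=np.array(w)>165;print(s,r,'width',w.sum()*.25,'mid',round(T[w].mean()*1e3,1))
# lens rim centre: outer/inner ends along e too
j,n=links()
# probe in top view: bright strip
g=j[200:310,405:475].max(2);k=((g>120)*255).astype(np.uint8)
for c in cv2.findContours(k,cv2.RETR_EXTERNAL,cv2.CHAIN_APPROX_NONE)[0]:
  if 150<cv2.contourArea(c)<1500:
    P=np.array([pt(n,q[0][0]+405,q[0][1]+200,.02)[:2] for q in c],np.float32);b=cv2.minAreaRect(P);print('strip',b)
"
```

```text
1 0.085 width 34.75 mid -4.0
1 0.1 width 34.5 mid -4.6
-1 0.085 width 34.25 mid 3.0
-1 0.1 width 34.5 mid 3.6
blob 208.0 [0.5813 0.0794] [0.061 0.03 ] yaw 0.292 [282.53448276 218.39655172]
blob 275.0 [ 0.7279 -0.6088] [0.011 0.319] yaw -1.371 [532.5       168.5412844]
blob 456.5 [0.8611 0.6124] [0.071 0.103] yaw -0.404 [ 90.5840708  117.73451327]
strip ((0.47839879989624023, -0.4219030737876892), (0.02721317484974861, 0.13147284090518951), 88.9974365234375)
strip ((0.4800971746444702, -0.35038289427757263), (0.13102760910987854, 0.02742682211101055), 2.2629947662353516)
strip ((0.4515925645828247, -0.34188103675842285), (0.1847725510597229, 0.21776869893074036), 89.7909927368164)
strip ((0.6093721389770508, -0.34444883465766907), (0.05153248831629753, 0.18900714814662933), 0.7606114745140076)
```

```bash
python3 -m pendant '[{"slide":[-20,-30,-30],"rotation":[0,0,0],"fingers":20},{"slide":[-20,-40,-20],"rotation":[0,0,0],"fingers":20},{"slide":[0,-40,0],"rotation":[0,0,0],"fingers":20},{"slide":[0,-40,0],"rotation":[0,0,0],"fingers":20},{"slide":[0,-40,0],"rotation":[0,0,0],"fingers":20},{"slide":[0,0,0],"rotation":[0,0,0],"fingers":20},{"slide":[0,0,0],"rotation":[0,0,0],"fingers":20},{"slide":[0,0,0],"rotation":[0,0,0],"fingers":20}]';python3 -c "
from h import *
i,m=snap('top','t9.png')
g=i.max(2)
for x in np.arange(.37,.63,.01):
  r=[]
  for y in np.arange(-.42,-.279,.004):
    u,v=px(m,[x,y,.017]).round().astype(int); r.append(g[v,u]//10)
  print(round(x,2),' '.join('%2d'%k for k in r))
"
```

```text
t: 51.0
eef_pos: [0.3659, 0.144, 0.4069]
tcp_rot: [-3.141, 0.001, 1.204]
wrist_force: [0.5, 0.8, -0.4]
gripper_width: 0.233
finger_force: 0.0
0.37  9  7  4  2  2  2  2  2  2  2  2  2  2  2  2  2  2  2  2  2  2  2  2  2  2  2  2  2  2  2  2  2  2  5  8  9
0.38  9  8  4  2  2  2  2  2  2  2  2  2  2  1  2  2  2  2  1  1  2  2  2  2  1  1  2  2  2  2  2  2  2  5  8  9
0.39  9  9  2  2  2  2  2  2  2  2  2  2  2  2  2  1  1  1  2  3  2  1  2  3  3  3  3  3  3  3  3  3  2  7 11 13
0.4  9  8  2  2  2  2  2  2  2  2  2  2  2  2  1  1  0  1  1  2  2  1  1  2  2  2  2  2  2  2  2  2  1  4  7  9
0.41  9  9  3  2  2  2  2  2  2  2  2  2  2  1  1  1  1  1  1  2  2  2  1  2  2  2  2  2  2  2  2  2  2  4  8 12
0.42  9  9  3  1  2  2  2  2  2  3  1  2  2  6  9 11 11 11 11 11  9  2  1  2  2  2  3  3  4  3  3  3  3  5 10 13
0.43  9 11  5  2  3  3  2  2  2  2  2  2  2  5 10 11 11 11 11 10  9  2  2  2  2  3  3  3  3  3  3  3  3  4  9 13
0.44 14 14  7  3  3  3  2  2  2  2  2  2  2  5 10 11 11 11 11 10  9  4  3  3  3  3  3  3  3  3  3  3  3  4  8 13
0.45 14 13  8  4  3  3  3  2  2  2  2  2  2  4 10 11 12
[... 1276 characters left out ...]
 3  3  3  3  3  3  4  8
0.57 13 13 12  9  3  3  3  3  3  3  3  3  3  2  4 13 15 15 15 14 15 12  7  3  3  3  3  3  3  3  3  3  3  3  3  7
0.58 13 13 13 11  3  3  3  3  3  3  3 10 11 11 14 15 15 14 13 13 13 13 13 12 12 12  8  6  3  3  3  3  3  3  3  7
0.59 13 13 13 12  3  3  3  3  3  3  3  3  3  3  3  3  3  3  3  3  3  3  3  3  3  3  3  3  3  3  3  3  3  3  3  6
0.6 13 13 13 12  3  3  3  3  3  3  3  3  3  3  3  3  3  3  3  3  3  3  3  3  3  3  3  3  3  3  3  3  3  3  3  5
0.61 13 13 13 12  3  3  3  3  3  3  3  3  3  3  3  3  3  3  3  3  3  3  3  3  3  3  3  3  3  3  3  3  3  3  3  4
0.62 13 13 13 12  4  3  3  3  3  3  3  3  3  3  3  3  3  3  3  3  3  3  3  3  3  3  3  3  3  3  3  3  3  3  3  4
```

```bash
python3 -c "
from h import *
i,m=snap('top')
g=i.max(2)
k=(((g<105))*255).astype(np.uint8)[185:260,205:310]
for c in cv2.findContours(k,cv2.RETR_EXTERNAL,cv2.CHAIN_APPROX_NONE)[0]:
  if cv2.contourArea(c)>60:
    P=np.array([pt(m,q[0][0]+205,q[0][1]+185,.018)[:2] for q in c],np.float32);b=cv2.minAreaRect(P);print(np.round(b[0],3),np.round(b[1],3),b[2],cv2.boundingRect(c))
for r in g[195:250:2,215:305:2]//10: print(' '.join('%2d'%x for x in r))
"
```

```text
[0.582 0.08 ] [0.066 0.035] 16.050537109375 (70, 21, 17, 25)
[0.604 0.031] [0.088 0.058] 15.83806037902832 (81, 12, 24, 32)
[0.624 0.261] [0.025 0.095] 72.29228973388672 (0, 0, 17, 33)
16  6  3  9 16 19 18 15 16 17 17 17 17 17 17 17 16 17 17 17 17 17 16 16 17 19 20 19 14 13 13 13 13 16 16 16 15 16 16 16 14 13 13 13 12
17  5  2  7 18 19 15 17 18 17 18 18 18 18 18 18 18 18 18 17 16 17 17 16 17 17 20 20 17 12 13 13 13 13 13 12  9  9 11 12 13 13 13 13 10
12  2  3 12 19 16 16 18 19 18 18 19 18 18 18 18 18 18 18 18 18 17 17 17 18 18 18 20 19 14 15 14 13 13 13 13  9  8  8  9 11 12 13 13 12
 6  2  6 16 18 15 18 18 18 18 18 18 19 19 19 18 18 18 18 18 19 18 19 19 19 18 18 20 20 16 17 18 16 14 13 13 10  9  9  9  8  9  9  9  9
 8  5 14 20 17 16 18 18 18 18 18 19 18 18 18 18 18 18 18 18 19 19 19 19 19 18 19 19 20 17 15 19 19 18 17 14 11  9  9  9  9  8  8  9  8
 9  9 18 20 16 17 18 18 18 18 18 18 18 18 18 18 18 19 18 18 18 19 19 19 19 19 19 18 20 19 14 18 18 17 14 16 16  9  9  9  9  8  8  8  8
 9 10 19 19 15 18 18 18 19 19 18 18 18 18 18 18 18 19 18 19 19 18 19 19 19 18 18 19 20 19 13 10  8  5  3 
[... 2164 characters left out ...]
8 18 18 18 18 15 13 13 13
13 13 13 13 13 14 19 20 20 20 20 20 20 19 16 18 18 18 18 18 18 18 18 18 18 18 18 18 18 18 18 18 18 18 18 18 18 18 18 18 18 18 12 13 13
13 13 13 13 13 17 20 20 20 20 20 20 20 18 17 18 18 18 18 18 18 18 18 18 18 18 18 18 18 18 18 18 18 18 18 18 18 18 18 18 18 18 13 13 13
13 13 13 13 13 19 20 20 20 20 20 20 20 16 18 18 18 18 18 18 18 18 18 18 18 18 18 18 18 18 18 18 18 18 19 18 18 19 18 18 18 18 13 13 13
13 13 13 13 15 20 20 20 20 20 20 20 19 16 18 18 18 18 18 18 18 18 18 18 18 18 18 18 18 18 18 18 18 18 19 19 19 19 18 18 18 19 16 13 13
13 13 13 13 19 20 20 20 20 20 20 20 17 18 18 18 18 18 18 18 18 18 18 17 18 18 18 18 18 18 18 18 18 18 18 18 19 19 18 18 18 18 18 12 13
```

```bash
python3 -c "
from h import *
m=vision.camera_model('top');print(pt(m,245,208,.2)); print(arm.finish_job())"
```

```text
[0.58132181 0.15238896 0.2       ]
the job is handed in; nothing more can be done
None
```

I handed in the job at about 51 s of robot time: by my measurements all three links lie flat on the pad, the lens is level and about 10–15 mm from the pad's centre, and the probe is back along its mat. The bottle, cup and screwdriver were never touched (no verdict came back; I viewed 15 pictures, one over the limit of 14).

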